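# Collar masses off the clamp-stand rod into the carrying rack

## Robot

A 6-joint arm with a two-finger parallel gripper is mounted at the origin on the work surface; the furniture and walls round the work are solid. World frame = base frame: x ahead of the robot, y to its left, z up, the work surface at z = 0. Lengths are in m, angles in rad, forces in N, time in s.
With the tool pointing down it reaches from about 0.3 to 0.75 m from the base axis. Payload 8.5 kg.
Tool frame: the origin (TCP) lies on the centre line of the jaws, within the pads' length; the fingertips stand 11 mm ahead of it and the grasp point (between the pads) lies 8 mm behind it; z points along the fingers, y is the direction in which the jaws open and shut (so a half turn about z gives the same grasp; the last joint's range is limited). The gripper opens to 88 mm and grips with 3 to 60 N. Pads are 18 mm wide; open, the fingers measure 123 mm over their backs; the gripper's body (75 mm by 187 mm) begins 45 mm behind the grasp point.
Start: joints at [1, 0.381, 1.297, -0, 1.464, -0.215], TCP at [0.192, 0.516, 0.224] pointing down, gripper open.
Joint ranges: [-3.11, 3.11], [-0.89, 2.33], [0.22, 2.48], [-1.42, 4.56], [0.17, 2.85], [-2.88, 2.88]. Speed limits (rad/s): [2.39, 2.39, 3.14, 3.14, 3.14, 3.14].

## Interface

Orientations are given as a unit quaternion [x, y, z, w].
In Python, from rig import env, camera gives the robot as it stands.
- The arm moves only by the tool move_arm, never from a script. Its argument "rows" is a list of rows, each a list of 6 numbers: the shift along the tool's x, y, z in units of 40 mm (1.0 is 40 mm), then the turn, a rotation vector about the tool's x, y, z in units of 6 degrees (1.0 is 6 degrees). In form: [[tx, ty, tz, ax, ay, az], ...]. A call has 1 to 20 rows; each row shifts and turns the commanded pose from where the row before left it, along the tool's axes as they then stand; what a row does not reach is not made up. A row lasts 1/10 s, in which the tool goes at most 50 mm and 8.59 degrees, less where a joint would pass 70% of its speed; a pose out of reach is approached as far as the arm can. A call is refused whole if a number of a shift passes 1 or a number of a turn 1, either way. A call with a gripper value outside its range is refused whole. "grip" is the opening, from 0 (shut) to 1 (fully open), set as the call begins (left out, the last holds). The fingers move at their own pace and stop on an object; "squeeze" is the grip in N (left out, the last holds). Time passes only in rows, so rows that do not move let the fingers close. It gives the time, the measured TCP pose, the force and the opening at its end, in the units of the state.
- env.sense(): the state, without advancing time (a new reading comes with each control period).
- camera(name): name is "scene" or "top" or "wrist"; returns a dict with "pixels" (384x512x3 uint8, red, green, blue), "range_z" (384x512 float32, m along the optical axis (not along the pixel's ray), 0 where there is no reading), "vfov" (degrees; the focal length in pixels is half the picture's height over the tangent of half this angle, whatever the lens; pixels are square), "cx", "cy" (the principal point, pixels), "world_from_camera" (4x4, takes a point from camera to world coordinates). Camera axes: x right, y down, z forward; pixel columns grow to the right and rows downward; lengths in m; the calibration is good to about 2 mm. A picture is of the moment at which its call begins.
- env.close_job(): hands the job in, once; it reports no verdict.
The state is a dict: "time": time; "joint_positions": joint angles; "qd": joint speeds; "tau": joint torques, N m; "eef_pos": TCP position; "orientation": TCP orientation; "force": force on the tool from outside, world axes, zero at the start; "torque": the same for the moment, N m; "opening": finger opening in m.
Only numpy, scipy, OpenCV 4.12 (cv2) and the standard library are available. Lean on these libraries where they do the work, as an engineer would, in place of code of your own. Each camera call takes 0.05 s, during which the arm holds its last target.

## Task

Swing the carrying rack's keeper bar up out of its catch and well back out of the way. Then slide every brass collar mass off the open end of the clamp stand's horizontal rod and seat each one in a cradle of its own in the rack, bore along the trough, and when all are in, swing the keeper bar gently down over them until it rests fully down in its forked catch; leave the torch and the dropper bottle where they are.

Things in the scene. Friction and masses are not known exactly. Their poses are not given: they have to be found in the camera images.
- collar0: brass collar mass, a plain short tube 46 mm outside diameter, 26 mm bore, 22 mm wide, 0.2 kg; five may exist, all alike, some absent (None from the start). Origin at its centre, bore along its own y axis (level while on the rod). At the start it hangs on the stand's rod, its centre about 7 mm below the rod's axis; grip it from above across its diameter, at right angles to the bore
- collar1: brass collar mass, a plain short tube 46 mm outside diameter, 26 mm bore, 22 mm wide, 0.2 kg; five may exist, all alike, some absent (None from the start). Origin at its centre, bore along its own y axis (level while on the rod). At the start it hangs on the stand's rod, its centre about 7 mm below the rod's axis; grip it from above across its diameter, at right angles to the bore
- collar2: brass collar mass, a plain short tube 46 mm outside diameter, 26 mm bore, 22 mm wide, 0.2 kg; five may exist, all alike, some absent (None from the start). Origin at its centre, bore along its own y axis (level while on the rod). At the start it hangs on the stand's rod, its centre about 7 mm below the rod's axis; grip it from above across its diameter, at right angles to the bore
- collar3: brass collar mass, a plain short tube 46 mm outside diameter, 26 mm bore, 22 mm wide, 0.2 kg; five may exist, all alike, some absent (None from the start). Origin at its centre, bore along its own y axis (level while on the rod). At the start it hangs on the stand's rod, its centre about 7 mm below the rod's axis; grip it from above across its diameter, at right angles to the bore
- collar4: brass collar mass, a plain short tube 46 mm outside diameter, 26 mm bore, 22 mm wide, 0.2 kg; five may exist, all alike, some absent (None from the start). Origin at its centre, bore along its own y axis (level while on the rod). At the start it hangs on the stand's rod, its centre about 7 mm below the rod's axis; grip it from above across its diameter, at right angles to the bore
- stand: fixed clamp stand: flat grey base 150 x 100 x 12 mm, thin upright 12 mm rod with a dark clamping block (26 x 30 x 26 mm); upright ends 12 mm above the horizontal rod's axis. Origin at the upright's foot on the bench; the horizontal rod runs along its own +y, its axis 140 mm above the bench. Between the stand's open rod end and the rack, towards the robot (x 0.40 to 0.46, y -0.06 to 0), the bench is bare
- rod_root (a point): point on the horizontal rod's axis where it leaves the clamping block (fixed end)
- rod_tip (a point): point on the horizontal rod's axis at its open end, 200 mm from rod_root. The rod is 12 mm thick with a round end bead 18 mm across and 10 mm long, so a collar passes only if lifted until its bore is about concentric with the rod (4 mm play all round)
- rack: loose heavy (2 kg) aluminium carrying rack, base plate 94 (x) x 262 (y) mm, top at 12 mm. Origin under the plate's centre on the bench. A 90 degree V trough along its own y holds five cradles 32 mm apart; trough walls reach at most 20 mm to either side of the middle and 40 mm high, so fingers at a collar's sides have room. It may get shoved along the bench
- catch (a point): middle of the forked catch at the rack's -y end, where the closed keeper bar lies, 208 mm from the hinge: two cheeks 95 mm high with a 19 mm gap
- hinge (a point): on the keeper bar's hinge axis (parallel to the rack's x), at the rack's +y end, 50 mm (level) from cradle0, 83 mm above the bench, between two cheeks 95 mm high
- keeper_grip (a point): middle of the black rubber grip at the free end of the keeper bar, 235 mm from the hinge, 27 mm beyond the catch when closed; grip 14 mm wide (along the rack's x), 12 mm thick, 38 mm long. Bar between grip and hinge 12 mm wide, 8 mm thick
- keeper (a joint): angle of the keeper bar (rad): 0 = closed, level over the cradles towards the rack's -y and down in the fork (the stop); grows as it opens upward, 1.57 upright, 2.4 leaning back beyond the hinge (stop). A stiff hinge (0.15 N m friction, about 1 N at the grip): the bar stays wherever it is left. It starts shut or nearly so; beyond 2.0 it leaves room over cradle0
- torch: bystander: small black torch lying under the rod, 88 mm long, 34 mm high
- dye_bottle: bystander: brown dropper bottle 27 mm across, 88 mm high, origin at its foot
- cradle0 (a point): centre of a collar properly seated in cradle 0 (0 nearest the hinge, 4 nearest the catch), bore along the trough; 50 mm above the bench. 3 mm parting plates (34 mm wide across the trough, tops 43 mm high) leave 29 mm clear along the trough
- cradle1 (a point): centre of a collar properly seated in cradle 1 (0 nearest the hinge, 4 nearest the catch), bore along the trough; 50 mm above the bench. 3 mm parting plates (34 mm wide across the trough, tops 43 mm high) leave 29 mm clear along the trough
- cradle2 (a point): centre of a collar properly seated in cradle 2 (0 nearest the hinge, 4 nearest the catch), bore along the trough; 50 mm above the bench. 3 mm parting plates (34 mm wide across the trough, tops 43 mm high) leave 29 mm clear along the trough
- cradle3 (a point): centre of a collar properly seated in cradle 3 (0 nearest the hinge, 4 nearest the catch), bore along the trough; 50 mm above the bench. 3 mm parting plates (34 mm wide across the trough, tops 43 mm high) leave 29 mm clear along the trough
- cradle4 (a point): centre of a collar properly seated in cradle 4 (0 nearest the hinge, 4 nearest the catch), bore along the trough; 50 mm above the bench. 3 mm parting plates (34 mm wide across the trough, tops 43 mm high) leave 29 mm clear along the trough
Things that resemble listed ones, but are neither listed nor needed, are in the scene too. What is shaped like the collar0 but green or red is not meant.

How it is judged:
On the way:
1. every collar present sits in a cradle while the keeper bar is still open (((distance between collar0 and cradle0 below 0.008 m and angle between the y axis of collar0 and the y axis of rack, either way round below 0.15 rad) or (distance between collar0 and cradle1 below 0.008 m and angle between the y axis of collar0 and the y axis of rack, either way round below 0.15 rad) or (distance between collar0 and cradle2 below 0.008 m and angle between the y axis of collar0 and the y axis of rack, either way round below 0.15 rad) or (distance between collar0 and cradle3 below 0.008 m and angle between the y axis of collar0 and the y axis of rack, either way round below 0.15 rad) or (distance between collar0 and cradle4 below 0.008 m and angle between the y axis of collar0 and the y axis of rack, either way round below 0.15 rad)) and ((distance between collar1 and cradle0 below 0.008 m and angle between the y axis of collar1 and the y axis of rack, either way round below 0.15 rad) or (distance between collar1 and cradle1 below 0.008 m and angle between the y axis of collar1 and the y axis of rack, either way round below 0.15 rad) or (distance between collar1 and cradle2 below 0.008 m and angle between the y axis of collar1 and the y axis of rack, either way round below 0.15 rad) or (distance between collar1 and cradle3 below 0.008 m and angle between the y axis of collar1 and the y axis of rack, either way round below 0.15 rad) or (distance between collar1 and cradle4 below 0.008 m and angle between the y axis of collar1 and the y axis of rack, either way round below 0.15 rad)) and ((distance between collar2 and cradle0 below 0.008 m and angle between the y axis of collar2 and the y axis of rack, either way round below 0.15 rad) or (distance between collar2 and cradle1 below 0.008 m and angle between the y axis of collar2 and the y axis of rack, either way round below 0.15 rad) or (distance between collar2 and cradle2 below 0.008 m and angle between the y axis of collar2 and the y axis of rack, either way round below 0.15 rad) or (distance between collar2 and cradle3 below 0.008 m and angle between the y axis of collar2 and the y axis of rack, either way round below 0.15 rad) or (distance between collar2 and cradle4 below 0.008 m and angle between the y axis of collar2 and the y axis of rack, either way round below 0.15 rad)) and ((distance between collar3 and cradle0 below 0.008 m and angle between the y axis of collar3 and the y axis of rack, either way round below 0.15 rad) or (distance between collar3 and cradle1 below 0.008 m and angle between the y axis of collar3 and the y axis of rack, either way round below 0.15 rad) or (distance between collar3 and cradle2 below 0.008 m and angle between the y axis of collar3 and the y axis of rack, either way round below 0.15 rad) or (distance between collar3 and cradle3 below 0.008 m and angle between the y axis of collar3 and the y axis of rack, either way round below 0.15 rad) or (distance between collar3 and cradle4 below 0.008 m and angle between the y axis of collar3 and the y axis of rack, either way round below 0.15 rad)) and ((distance between collar4 and cradle0 below 0.008 m and angle between the y axis of collar4 and the y axis of rack, either way round below 0.15 rad) or (distance between collar4 and cradle1 below 0.008 m and angle between the y axis of collar4 and the y axis of rack, either way round below 0.15 rad) or (distance between collar4 and cradle2 below 0.008 m and angle between the y axis of collar4 and the y axis of rack, either way round below 0.15 rad) or (distance between collar4 and cradle3 below 0.008 m and angle between the y axis of collar4 and the y axis of rack, either way round below 0.15 rad) or (distance between collar4 and cradle4 below 0.008 m and angle between the y axis of collar4 and the y axis of rack, either way round below 0.15 rad)) and value of joint keeper above 1 rad), for 0.2 s.
At the end, for the whole second after the job is handed in: every collar present lies within 8 mm of a cradle's centre, its bore within 0.15 rad of the trough, and the keeper bar is within 0.04 rad of fully closed (((distance between collar0 and cradle0 below 0.008 m and angle between the y axis of collar0 and the y axis of rack, either way round below 0.15 rad) or (distance between collar0 and cradle1 below 0.008 m and angle between the y axis of collar0 and the y axis of rack, either way round below 0.15 rad) or (distance between collar0 and cradle2 below 0.008 m and angle between the y axis of collar0 and the y axis of rack, either way round below 0.15 rad) or (distance between collar0 and cradle3 below 0.008 m and angle between the y axis of collar0 and the y axis of rack, either way round below 0.15 rad) or (distance between collar0 and cradle4 below 0.008 m and angle between the y axis of collar0 and the y axis of rack, either way round below 0.15 rad)) and ((distance between collar1 and cradle0 below 0.008 m and angle between the y axis of collar1 and the y axis of rack, either way round below 0.15 rad) or (distance between collar1 and cradle1 below 0.008 m and angle between the y axis of collar1 and the y axis of rack, either way round below 0.15 rad) or (distance between collar1 and cradle2 below 0.008 m and angle between the y axis of collar1 and the y axis of rack, either way round below 0.15 rad) or (distance between collar1 and cradle3 below 0.008 m and angle between the y axis of collar1 and the y axis of rack, either way round below 0.15 rad) or (distance between collar1 and cradle4 below 0.008 m and angle between the y axis of collar1 and the y axis of rack, either way round below 0.15 rad)) and ((distance between collar2 and cradle0 below 0.008 m and angle between the y axis of collar2 and the y axis of rack, either way round below 0.15 rad) or (distance between collar2 and cradle1 below 0.008 m and angle between the y axis of collar2 and the y axis of rack, either way round below 0.15 rad) or (distance between collar2 and cradle2 below 0.008 m and angle between the y axis of collar2 and the y axis of rack, either way round below 0.15 rad) or (distance between collar2 and cradle3 below 0.008 m and angle between the y axis of collar2 and the y axis of rack, either way round below 0.15 rad) or (distance between collar2 and cradle4 below 0.008 m and angle between the y axis of collar2 and the y axis of rack, either way round below 0.15 rad)) and ((distance between collar3 and cradle0 below 0.008 m and angle between the y axis of collar3 and the y axis of rack, either way round below 0.15 rad) or (distance between collar3 and cradle1 below 0.008 m and angle between the y axis of collar3 and the y axis of rack, either way round below 0.15 rad) or (distance between collar3 and cradle2 below 0.008 m and angle between the y axis of collar3 and the y axis of rack, either way round below 0.15 rad) or (distance between collar3 and cradle3 below 0.008 m and angle between the y axis of collar3 and the y axis of rack, either way round below 0.15 rad) or (distance between collar3 and cradle4 below 0.008 m and angle between the y axis of collar3 and the y axis of rack, either way round below 0.15 rad)) and ((distance between collar4 and cradle0 below 0.008 m and angle between the y axis of collar4 and the y axis of rack, either way round below 0.15 rad) or (distance between collar4 and cradle1 below 0.008 m and angle between the y axis of collar4 and the y axis of rack, either way round below 0.15 rad) or (distance between collar4 and cradle2 below 0.008 m and angle between the y axis of collar4 and the y axis of rack, either way round below 0.15 rad) or (distance between collar4 and cradle3 below 0.008 m and angle between the y axis of collar4 and the y axis of rack, either way round below 0.15 rad) or (distance between collar4 and cradle4 below 0.008 m and angle between the y axis of collar4 and the y axis of rack, either way round below 0.15 rad)) and value of joint keeper below 0.04 rad); the robot touches nothing.
It fails at once if the keeper bar is slammed (faster than 5 rad/s towards closed) (velocity of joint keeper below -5 rad/s).
It fails at once if the torch is moved more than 40 mm (distance of torch from where it was at the start of the episode above 0.04 m).
It fails at once if the dropper bottle is moved more than 40 mm or knocked over (distance of dye_bottle from where it was at the start of the episode above 0.04 m or angle between dye_bottle's own z axis and vertical above 0.5 rad).
Of collar0, collar1, collar2, collar3, collar4 only 3 to 5 are there at a start; the rules pass over those that are not, and their reading is None.
At some moment in a run one of rack may be knocked a few centimetres aside while the robot is not near it.
It also fails if it takes over 210 s, if anything falls off the work surface, if the arm or the gripper's body presses on something with over 40 N, if the wrist force passes 120 N, or if a joint passes its speed limit or range.

## Working session

There is one attempt and no reset: what is moved stays moved. The work goes in short steps, Python scripts to look and compute and a tool call to move; the robot and the scene stay as the last step left them, time stands still between calls to the robot, and variables do not carry over. Pictures are saved under pics/ and viewed, and the job is handed in when it is done.

Besides the shell and the picture viewer there is one more tool, called after "Call:" as name([rows], argument=value, ...), one row to a line, values as JSON. move_arm: Moves the arm, as the interface text tells. Its arguments: {"type":"object","properties":{"rows":{"type":"array","items":{"type":"array","items":{"type":"number"}}},"grip":{"type":"number"},"squeeze":{"type":"number"}},"required":["rows"]}

```bash
ls; mkdir -p pics
cat > h.py <<'E'
import numpy as np, cv2
from rig import env, camera
from scipy.spatial.transform import Rotation as R
def shot(name,fn,crop=None,scale=1):
    c=camera(name); im=c['pixels'][:,:,::-1]
    np.savez('last_%s.npz'%name,**{k:np.array(v) for k,v in c.items()})
    if crop: a,b,x,y=crop; im=im[b:y,a:x]
    im=cv2.resize(im,None,fx=scale,fy=scale,interpolation=cv2.INTER_CUBIC)
    cv2.imwrite('pics/'+fn,im); return c
def load(name): return dict(np.load('last_%s.npz'%name))
def f(c): return 384/2/np.tan(np.radians(float(c['vfov']))/2)
def pt(c,u,v,w=0,d=None):
    if d is None:
        z=c['range_z'][v-w:v+w+1,u-w:u+w+1]; d=np.median(z[z>0])
    p=np.array([(u-c['cx'])/f(c)*d,(v-c['cy'])/f(c)*d,d,1]); return (c['world_from_camera']@p)[:3]
def ptz(c,u,v,z):
    r=np.array([(u-c['cx'])/f(c),(v-c['cy'])/f(c),1]); T=c['world_from_camera']; dr=T[:3,:3]@r
    return T[:3,3]+dr*(z-T[2,3])/dr[2]
def proj(c,p):
    q=np.linalg.inv(c['world_from_camera'])@np.r_[p,1]; return q[0]/q[2]*f(c)+c['cx'],q[1]/q[2]*f(c)+c['cy'],q[2]
def cloud(c):
    v,u=np.mgrid[:384,:512]; d=c['range_z']; P=np.stack([(u-c['cx'])/f(c)*d,(v-c['cy'])/f(c)*d,d],-1)
    T=c['world_from_camera']; P=P@T[:3,:3].T+T[:3,3]; P[d==0]=np.nan; return P
E
python3 - <<'E'
from h import *
for n in ['scene','top','wrist']:
    c=shot(n,n+'0.png',scale=1.5); print(n,c['vfov'],c['world_from_camera'].round(3).tolist())
print(env.sense())
E
```

```text
pics
scene 56.97968210601915 [[0.88, -0.19, 0.436, 0.109], [-0.475, -0.384, 0.791, -0.799], [0.017, -0.904, -0.428, 0.508], [0.0, 0.0, 0.0, 1.0]]
top 50.164786257811045 [[0.007, -0.989, 0.151, 0.399], [-1.0, -0.004, 0.02, -0.056], [-0.019, -0.151, -0.988, 1.068], [0.0, 0.0, 0.0, 1.0]]
wrist 59.057510453810366 [[0.349, 0.895, 0.278, 0.12], [0.937, -0.332, -0.106, 0.542], [-0.003, 0.297, -0.955, 0.383], [0.0, 0.0, 0.0, 1.0]]
{'time': 0.15, 'joint_positions': array([ 9.99690881e-01,  3.81061541e-01,  1.29798784e+00,  3.97942350e-06,
        1.46357769e+00, -2.15301810e-01]), 'qd': array([-2.20308636e-03, -1.24268112e-03, -2.46897757e-03, -8.42688356e-04,
       -5.69871457e-05,  1.44578495e-04]), 'tau': array([ 2.20775008e-03, -4.38081264e+01, -2.24614692e+01,  7.13904016e-02,
        3.43450299e-02, -8.94219056e-05]), 'eef_pos': array([0.19147944, 0.51537705, 0.22380204]), 'orientation': array([ 1.76965085e-01,  9.84216994e-01, -4.76980768e-04, -1.99995521e-04]), 'force': array([ 0.27250378, -0.05220612,  0.59421714]), 'torque': array([-0.03307135, -0.01257065,  0.01150552]), 'opening': 0.08822756700530318}
```

View pics/scene0.png

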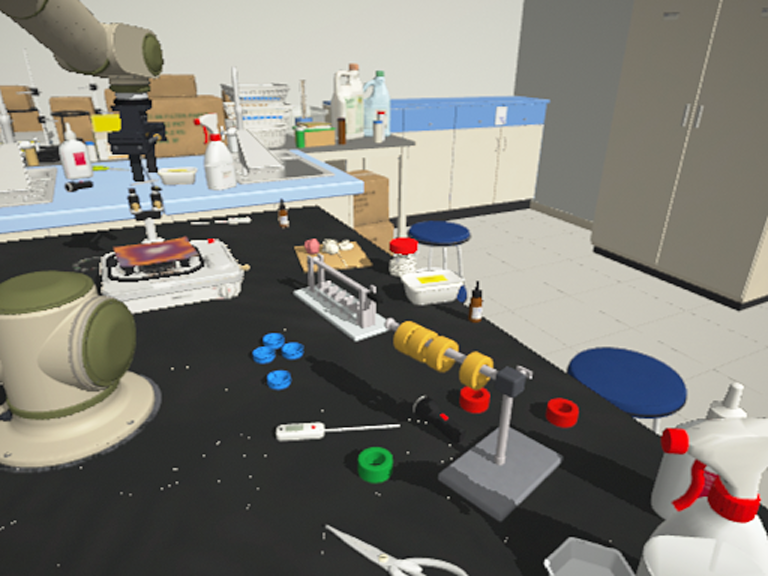

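View pics/top0.png

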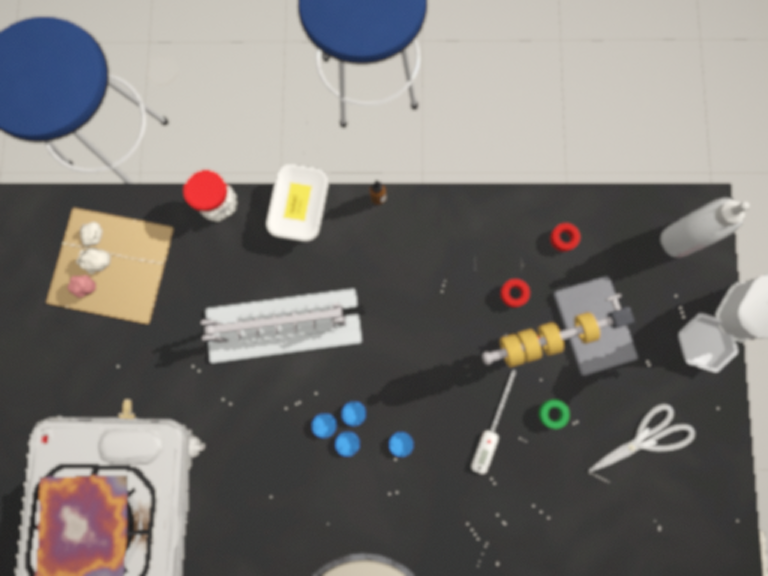

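Run:
```python
from h import *
shot('scene','s1.png',(185,150,385,350),4)
shot('scene','s1b.png',(185,160,335,270),5.3)
shot('top','t1.png',(310,175,440,260),6)
shot('top','t1b.png',(120,180,260,250),5.7)
```

```text
(no output)
```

View pics/s1b.png

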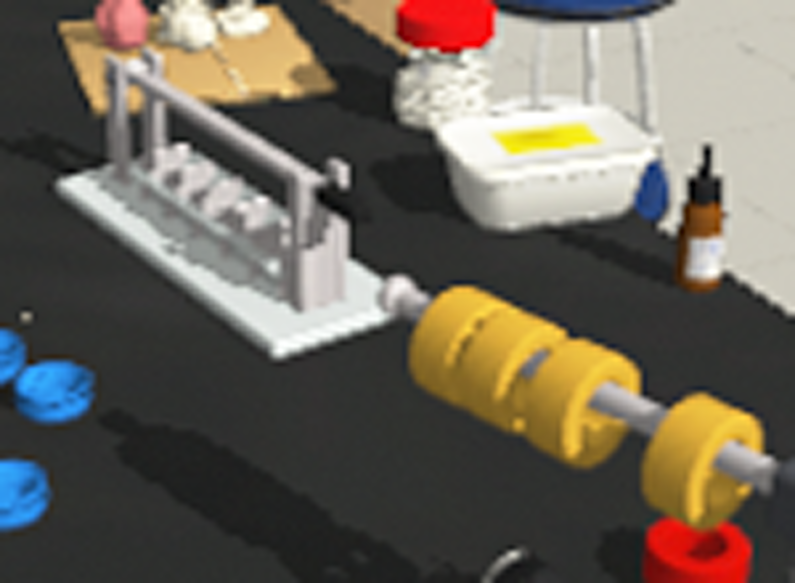

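View pics/t1.png

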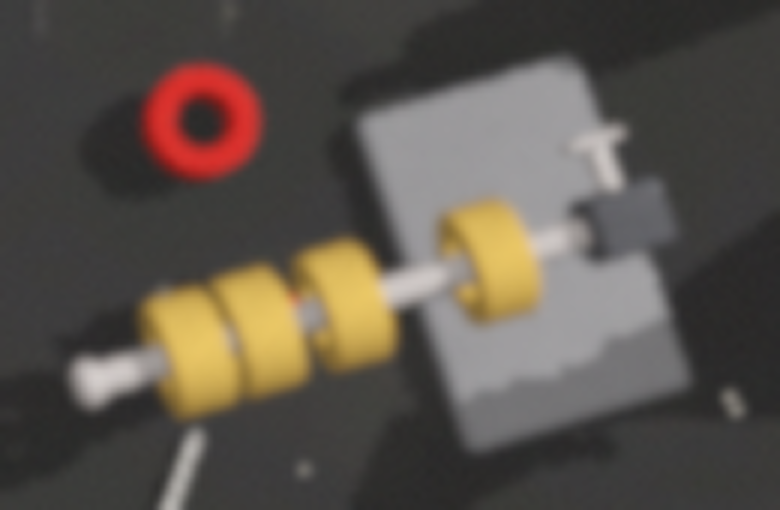

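View pics/t1b.png

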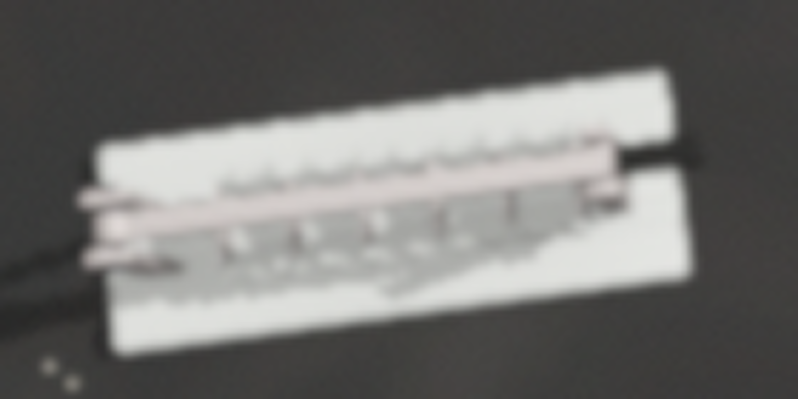

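Run:
```python
from h import *
c=load('top'); P=cloud(c); im=c['pixels'].astype(int)
def crop(u,v): return v
# plate
sub=np.zeros((384,512),bool); sub[185:250,125:255]=1
m=sub&(P[...,2]>0.006)&(P[...,2]<0.018)
print('platez',np.nanmedian(P[m][:,2]), m.sum())
r=cv2.minAreaRect(P[m][:,:2].astype(np.float32)*1000);print(r)
# high parts of rack
hi=sub&(P[...,2]>0.075)
print('hi',hi.sum()); q=P[hi]; r=cv2.minAreaRect(q[:,:2].astype(np.float32)*1000);print(r, np.percentile(q[:,2],[5,50,95]))
# corners of plate via pixels
for n,(x,y) in dict(tl=(97,147),tr=(668,70),br=(692,277),bl=(115,354),barhinge=(120,222),barcatch=(612,162),gripend=(697,157),gripstart=(622,159)).items():
    u,v=120+x/5.7,180+y/5.7
    z=0.012 if n in('tl','tr','br','bl') else 0.087
    print(n,ptz(c,u,v,z).round(4), pt(c,int(round(u)),int(round(v))).round(4))
# collars
yel=(im[...,0]>150)&(im[...,2]<110)&(im[...,1]>110)
n,l,st,ce=cv2.connectedComponentsWithStats(yel.astype(np.uint8))
for i in range(1,n):
    if st[i,4]>30: print(i,st[i],ce[i],np.nanpercentile(P[l==i][:,2],[50,95,99]), P[l==i].mean(0).round(4))
for n,(x,y) in dict(tipend=(72,382),root=(588,230)).items():
    u,v=310+x/6,175+y/6; print(n,ptz(c,u,v,0.147).round(4))
for n,(x,y) in dict(c0a=(165,355),c0b=(218,342),c1a=(238,338),c1b=(288,322),c2a=(322,308),c2b=(372,300),c3a=(465,262),c3b=(520,255)).items():
    u,v=310+x/6,175+y/6; print(n,ptz(c,u,v,0.156).round(4),pt(c,int(u),int(v)).round(4))
```

```text
platez 0.010157128921071346 1995
((499.13055419921875, 127.70089721679688), (140.7404327392578, 297.11553955078125), 5.321017742156982)
hi 677
((498.3226013183594, 127.75399780273438), (36.958221435546875, 259.9140930175781), 6.9094157218933105) [0.08112598 0.08535712 0.09249961]
tl [0.5261 0.2777 0.012 ] [0.5268 0.2811 0.0013]
tr [0.5627 0.0167 0.012 ] [0.5652 0.018  0.0007]
br [0.4682 0.0046 0.012 ] [0.4678 0.0062 0.0012]
bl [0.4321 0.2648 0.012 ] [ 0.4328  0.2697 -0.0026]
barhinge [0.4852 0.2426 0.087 ] [0.4853 0.2435 0.0847]
barcatch [0.5116 0.0347 0.087 ] [0.5125 0.0355 0.0881]
gripend [ 0.5139 -0.0012  0.087 ] [ 5.129e-01 -5.000e-04  8.650e-02]
gripstart [0.5129 0.0305 0.087 ] [0.5129 0.031  0.0853]
6 [191 123  15  23 241] [198.00829876 133.99170124] [0.0446559  0.04754937 0.04921101] [nan nan nan]
20 [ 96 148  18  14 133] [105.03007519 154.21804511] [0.00423907 0.0074985  0.00848249] [0.6658 0.3735 0.0044]
31 [ 44 174  16  10  86] [ 49.53488372 179.58139535] [0.00428004 0.00747725 0.00796022] [0.5963 0.5182 0.0042]
36 [ 32 182  30  24 213] [ 44.02816901 196.79342723] [0.004854
[... 280 characters left out ...]
 [ 66.25690608 356.88121547] [0.09080066 0.09351494 0.09466933] [nan nan nan]
61 [ 26 318  29  41 314] [ 35.08917197 330.42993631] [0.09115385 0.09412842 0.09552719] [0.2251 0.4752 0.0913]
tipend [ 0.438  -0.1831  0.147 ]
root [ 0.4955 -0.3761  0.147 ]
c0a [ 0.4477 -0.2161  0.156 ] [ 0.4484 -0.2164  0.1485]
c0b [ 0.4525 -0.2357  0.156 ] [ 0.4526 -0.235   0.1557]
c1a [ 0.4541 -0.2431  0.156 ] [ 0.4549 -0.2421  0.1536]
c1b [ 0.46   -0.2616  0.156 ] [ 0.4615 -0.2617  0.1555]
c2a [ 0.4653 -0.2742  0.156 ] [ 0.4664 -0.2742  0.1499]
c2b [ 0.4683 -0.2926  0.156 ] [ 0.4684 -0.2929  0.1548]
c3a [ 0.4825 -0.3273  0.156 ] [ 0.4852 -0.3301  0.1431]
c3b [ 0.4852 -0.3476  0.156 ] [ 0.4865 -0.3468  0.1538]
```

Call:
move_arm([
  [0,0,-0.1,0,0,0.94],
  [0,0,-0.1,0,0,0.94],
  [0,0,-0.1,0,0,0.94],
  [0,0,-0.1,0,0,0.94],
  [0,0,-0.1,0,0,0.94],
  [0,0,-0.1,0,0,0.94],
  [0,0,-0.1,0,0,0.94],
  [0,0,-0.1,0,0,0.94],
  [0,0,-0.1,0,0,0.94],
  [0,0,-0.1,0,0,0.94],
  [0,0,-0.1,0,0,0.94],
], grip=1)

```text
time: 1.45
eef_pos: [0.1915, 0.5155, 0.2683]
orientation: [0.66, 0.751, -0.0, 0.0]
force: [-0.3, -0.2, -0.2]
opening: 0.0885
```

```bash
cat >> h.py <<'E'
def pose():
    s=env.sense(); return s['eef_pos'],R.from_quat(s['orientation']),s
def delta(target,Rt=None):
    p,r,s=pose(); d=r.inv().apply(np.array(target)-p)/0.04
    print('t',s['time'],'pos',p.round(4),'F',s['force'].round(2),'open',round(s['opening'],4)); print(' shift units',d.round(3),'tool y',r.as_matrix()[:,1].round(3),'z',r.as_matrix()[:,2].round(3))
    if Rt is not None: print(' turn units',(np.degrees((r.inv()*Rt).as_rotvec())/6).round(3))
    return d
def down(yaw): # tool x = (-sin,cos), tool y=(cos,sin), z down ; yaw deg
    a=np.radians(yaw); return R.from_matrix(np.array([[-np.sin(a),np.cos(a),0],[np.cos(a),np.sin(a),0],[0,0,-1.]]).T if 0 else np.column_stack([[-np.sin(a),np.cos(a),0],[np.cos(a),np.sin(a),0],[0,0,-1]]))
E
python3 - <<'E'
from h import *
delta([0.505,0.03,0.25],down(7.5))
E
```

```text
t 1.45 pos [0.1915 0.5155 0.2683] F [-0.27 -0.24 -0.24] open 0.0885
 shift units [-13.039   6.221   0.46 ] tool y [ 0.992  0.128 -0.   ] z [-0. -0. -1.]
 turn units [-0.001  0.002 -0.026]
```

Call:
move_arm([
  [-0.724,0.346,0.02,0,0,0],
  [-0.724,0.346,0.02,0,0,0],
  [-0.724,0.346,0.02,0,0,0],
  [-0.724,0.346,0.02,0,0,0],
  [-0.724,0.346,0.02,0,0,0],
  [-0.724,0.346,0.02,0,0,0],
  [-0.724,0.346,0.02,0,0,0],
  [-0.724,0.346,0.02,0,0,0],
  [-0.724,0.346,0.02,0,0,0],
  [-0.724,0.346,0.02,0,0,0],
  [-0.724,0.346,0.02,0,0,0],
  [-0.724,0.346,0.02,0,0,0],
  [-0.724,0.346,0.02,0,0,0],
  [-0.724,0.346,0.02,0,0,0],
  [-0.724,0.346,0.02,0,0,0],
  [-0.724,0.346,0.02,0,0,0],
  [-0.724,0.346,0.02,0,0,0],
  [-0.724,0.346,0.02,0,0,0],
  [0,0,0,0,0,0],
  [0,0,0,0,0,0],
])

```text
time: 3.45
eef_pos: [0.5071, 0.0315, 0.2536]
orientation: [0.659, 0.752, -0.0, -0.0]
force: [-0.4, 1.1, -0.4]
opening: 0.0878
```

Run:
```python
from h import *
delta([0.505,0.03,0.25],down(7.5))
shot('wrist','w1.png',None,1.5)
```

```text
t 3.45 pos [0.5071 0.0315 0.2536] F [-0.44  1.12 -0.4 ] open 0.0878
 shift units [-0.031 -0.057  0.09 ] tool y [ 0.991  0.131 -0.001] z [-0.001  0.    -1.   ]
 turn units [-0.006 -0.004  0.002]
```

View pics/w1.png

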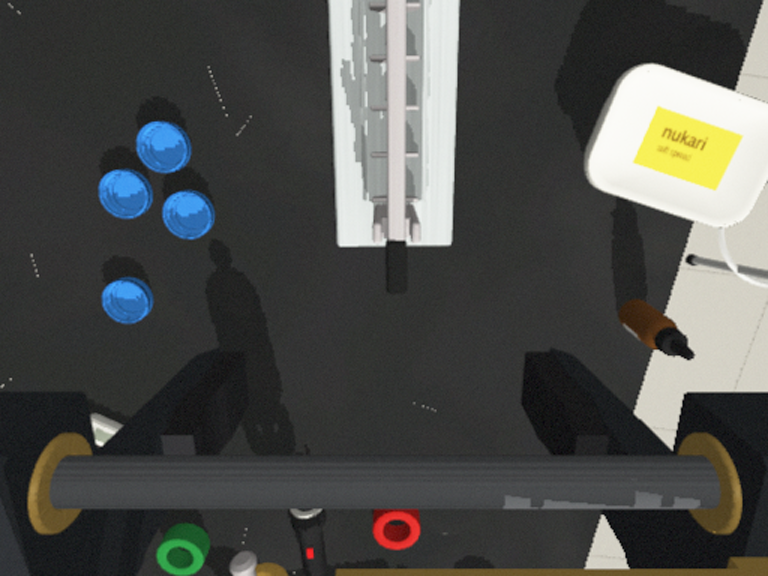

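Run:
```python
from h import *
c=load('wrist'); print(c['range_z'].min())
for n,(x,y) in dict(grip=(397,267),gripend=(396,290),gripst=(397,243),barA=(397,220),barB=(397,20),plateL=(333,130),plateL2=(339,243),plateR=(451,243),plateR2=(456,130),bottle=(690,352)).items():
    print(n,pt(c,int(round(x/1.5)),int(round(y/1.5)),1).round(4))
for n,(x,y) in dict(plBL=(338.5,246),plBR=(452,245),plL2=(331,40),plR2=(458.5,40)).items(): print(n,ptz(c,x/1.5,y/1.5,.012).round(4))
for n,(x,y) in dict(barL=(387,30),barR=(404,30),bL=(390,200),bR=(405,200)).items(): print(n,ptz(c,x/1.5,y/1.5,.087).round(4))
```

```text
0.0
grip [0.5177 0.0188 0.0858]
gripend [0.5189 0.003  0.0856]
gripst [0.5154 0.035  0.0855]
barA [0.5135 0.0495 0.0837]
barB [0.4971 0.1667 0.0841]
plateL [0.4587 0.0982 0.0071]
plateL2 [0.4725 0.0115 0.0079]
plateR [0.5646 0.0218 0.    ]
plateR2 [5.529e-01 1.105e-01 1.000e-04]
bottle [ 0.7302 -0.016   0.0862]
plBL [0.4726 0.01   0.012 ]
plBR [0.5634 0.0228 0.012 ]
plL2 [0.4515 0.1602 0.012 ]
plR2 [0.5424 0.1721 0.012 ]
barL [0.4918 0.1599 0.087 ]
barR [0.5016 0.1612 0.087 ]
bL [0.5067 0.0625 0.087 ]
bR [0.5162 0.0638 0.087 ]
```

Run:
```python
from h import *
delta([0.5165,0.014,0.11],down(8)); delta([0.5165,0.014,0.075],down(8))
```

```text
t 3.5 pos [0.5068 0.0321 0.2538] F [-0.38 -0.91 -0.43] open 0.0882
 shift units [-0.482  0.181  3.595] tool y [ 0.991  0.132 -0.   ] z [-0.  0. -1.]
 turn units [-0.004 -0.003 -0.07 ]
t 3.5 pos [0.5068 0.0321 0.2538] F [-0.38 -0.91 -0.43] open 0.0882
 shift units [-0.482  0.181  4.47 ] tool y [ 0.991  0.132 -0.   ] z [-0.  0. -1.]
 turn units [-0.004 -0.003 -0.07 ]
```

Call:
move_arm([
  [-0.24,0.09,0.5,0,0,-0.07],
  [-0.24,0.09,0.8,0,0,0],
  [0,0,0.8,0,0,0],
  [0,0,0.8,0,0,0],
  [0,0,0.5,0,0,0],
  [0,0,0.2,0,0,0],
  [0,0,0,0,0,0],
  [0,0,0,0,0,0],
  [0,0,0,0,0,0],
], grip=0.6)

```text
time: 4.4
eef_pos: [0.5175, 0.0137, 0.1111]
orientation: [0.656, 0.755, 0.001, 0.001]
force: [-0.1, 0.3, 0.6]
opening: 0.0525
```

Run:
```python
from h import *
delta([0.5165,0.014,0.075],down(8))
shot('wrist','w2.png',(150,60,380,280),3)
```

```text
t 4.4 pos [0.5175 0.0137 0.1111] F [-0.11  0.26  0.57] open 0.0525
 shift units [ 0.012 -0.026  0.902] tool y [0.99  0.139 0.002] z [ 0.002 -0.    -1.   ]
 turn units [0.021 0.007 0.002]
```

View pics/w2.png

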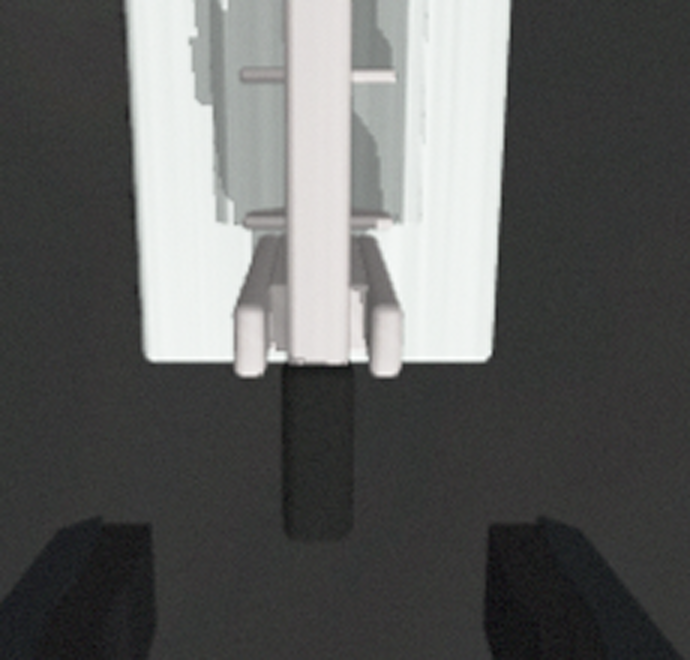

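Run:
```python
from h import *
c=load('wrist'); p,r,s=pose()
for d in (-.008,0,.011): print(d,proj(c,p+r.apply([0,0,d])))
for n,(x,y) in dict(end=(319,540),st=(319,364),mid=(319,450)).items():
    print(n,ptz(c,150+x/3,60+y/3,.089).round(4),pt(c,int(150+x/3),int(60+y/3)).round(4))
```

```text
-0.008 (np.float64(255.74370888007536), np.float64(245.8239040600217), np.float64(0.16768129252141134))
0 (np.float64(255.76036645378477), np.float64(238.72444403105905), np.float64(0.17531661922439437))
0.011 (np.float64(255.7810353761023), np.float64(229.91534671643052), np.float64(0.18581519344099612))
end [0.5193 0.0024 0.089 ] [ 0.5254 -0.0412 -0.0012]
st [0.5143 0.038  0.089 ] [0.5143 0.0371 0.0852]
mid [0.5167 0.0211 0.089 ] [0.5167 0.0199 0.0859]
```

Call:
move_arm([
  [0.08,-0.02,0.4,0,0,0],
  [0,0,0.3,0,0,0],
  [0,0,0.2,0,0,0],
  [0,0,0,0,0,0],
  [0,0,0,0,0,0],
])

```text
time: 4.95
eef_pos: [0.516, 0.0166, 0.0743]
orientation: [0.656, 0.755, 0.0, 0.0]
force: [-0.2, -1.0, -0.2]
opening: 0.0528
```

Call:
move_arm([
  [0,0,0,0,0,0],
  [0,0,0,0,0,0],
  [0,0,0,0,0,0],
  [0,0,0,0,0,0],
  [0,0,0,0,0,0],
  [0,0,0,0,0,0],
], grip=0, squeeze=12)

```text
time: 5.55
eef_pos: [0.5157, 0.0166, 0.0739]
orientation: [0.656, 0.755, 0.0, 0.0]
force: [0.6, -0.6, 0.4]
opening: 0.007
```

Run:
```python
from h import *
p,r,s=pose(); print(p,s['opening'],s['force'])
# hinge estimate
yaw=np.radians(8); ry=np.array([-np.sin(yaw),np.cos(yaw)]); 
r0=0.235-0.003; 
for thmax,n in ((2.3,40),):
    th=np.linspace(0,thmax,n+1); X=r0*(1-np.cos(th)); Z=r0*np.sin(th)
    print(np.c_[np.diff(X)/.04,-np.diff(Z)/.04].round(2).tolist())
print('end', p[:2]+ry*r0*(1-np.cos(2.3)))
```

```text
[0.51574421 0.01664825 0.07386793] 0.0069776824255867054 [ 0.59928602 -0.60444318  0.41102115]
[[0.01, -0.33], [0.03, -0.33], [0.05, -0.33], [0.07, -0.33], [0.09, -0.32], [0.1, -0.32], [0.12, -0.31], [0.14, -0.3], [0.16, -0.29], [0.17, -0.28], [0.19, -0.27], [0.2, -0.26], [0.22, -0.25], [0.23, -0.24], [0.25, -0.22], [0.26, -0.21], [0.27, -0.19], [0.28, -0.18], [0.29, -0.16], [0.3, -0.14], [0.31, -0.13], [0.31, -0.11], [0.32, -0.09], [0.33, -0.07], [0.33, -0.05], [0.33, -0.03], [0.33, -0.02], [0.33, 0.0], [0.33, 0.02], [0.33, 0.04], [0.33, 0.06], [0.32, 0.08], [0.32, 0.1], [0.31, 0.12], [0.31, 0.13], [0.3, 0.15], [0.29, 0.17], [0.28, 0.18], [0.27, 0.2], [0.25, 0.21]]
end [0.46194323 0.39946215]
```

Run:
```python
from h import *
shot('wrist','w3.png',(150,60,380,280),3); print(env.sense()['opening'])
shot('scene','s3.png',(150,120,350,270),4)
```

```text
0.002926678145529642
```

View pics/w3.png

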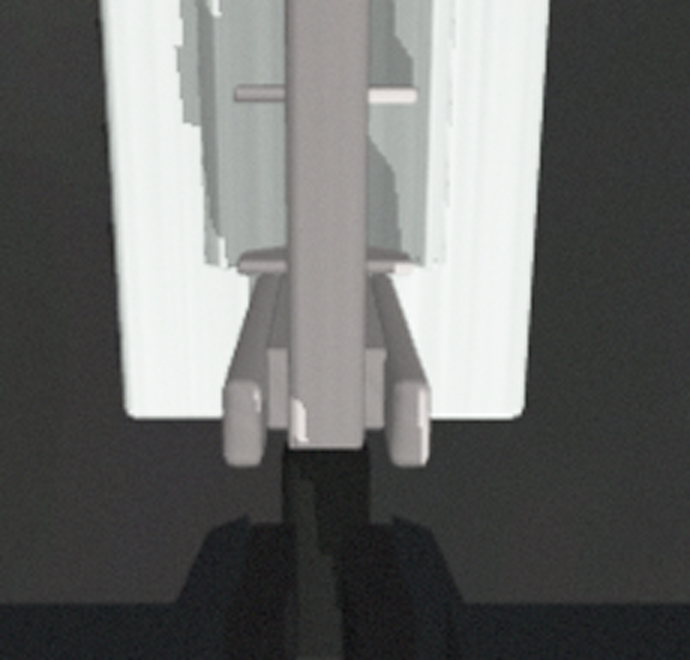

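View pics/s3.png

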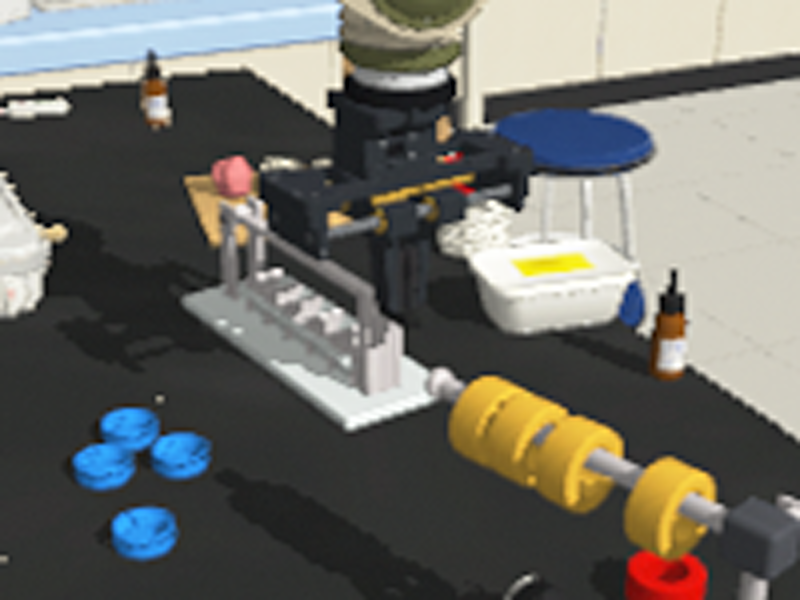

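Run:
```python
from h import *
c=load('scene'); p,r,s=pose(); print(p,s['opening'])
u=proj(c,p+r.apply([0,0,.011])); print((u[0]-150)*4,(u[1]-120)*4)
u=proj(c,[.516,.02,.083]); print((u[0]-150)*4,(u[1]-120)*4)
w=load('wrist'); 
for z in (.083,):
  u=proj(w,[.5165,.0166,z]); print((u[0]-150)*3,(u[1]-60)*3)
P=cloud(w)
for y in range(440,640,20):
  for x in (315,330,270): print(y,x,P[int(60+y/3),int(150+x/3)].round(3),end=' ')
  print()
P=cloud(c)
for (x,y) in ((400,300),(385,290),(415,280),(375,290),(372,335),(390,380),(340,275)): print(x,y,P[int(120+y/4),int(150+x/4)].round(3))
```

```text
[0.51571011 0.01667227 0.07381875] 0.000455896722970617
398.94845104076956 339.96746910500417
397.27370166433684 312.58473123349233
322.32823566336646 561.6638135880185
440 315 [0.512 0.038 0.084] 440 330 [0.515 0.039 0.084] 440 270 [ 0.505  0.006 -0.001] 
460 315 [0.513 0.035 0.086] 460 330 [0.515 0.036 0.086] 460 270 [ 0.506 -0.    -0.001] 
480 315 [0.513 0.032 0.085] 480 330 [0.516 0.032 0.085] 480 270 [ 0.507 -0.005 -0.001] 
500 315 [0.514 0.029 0.086] 500 330 [0.516 0.029 0.085] 500 270 [ 0.507 -0.01  -0.001] 
520 315 [0.514 0.025 0.086] 520 330 [0.516 0.025 0.085] 520 270 [ 0.508 -0.016 -0.001] 
540 315 [0.515 0.022 0.086] 540 330 [0.517 0.023 0.087] 540 270 [0.507 0.025 0.094] 
560 315 [0.515 0.019 0.087] 560 330 [0.517 0.019 0.086] 560 270 [0.508 0.025 0.1  ] 
580 315 [0.516 0.015 0.086] 580 330 [0.518 0.015 0.086] 580 270 [0.508 0.024 0.105] 
600 315 [0.516 0.012 0.087] 600 330 [0.518 0.011 0.086] 600 270 [0.508 0.024 0.112] 
620 315 [0.516 0.008 0.086] 620 330 [0.519 0.009 0.087] 620 270 [0.508 0.025 0.117] 
400 300 [0.513 0.009 0.098]
385 290 [0.5   0.008 0.11 ]
415 280 [0.525 0.015 0.109]
375 290 [0.497 0.022 0.105]
372 335 [0.505 0.038 0.062]
390 380 [0.519 0.042 0.018]
340 275 [0.504 0.093 0.088]
```

Call:
move_arm([
  [0.01,0,-0.15,0,0,0],
  [0.01,0,-0.2,0,0,0],
  [0.02,0,-0.2,0,0,0],
  [0.02,0,-0.2,0,0,0],
  [0,0,0,0,0,0],
])

```text
time: 6.15
eef_pos: [0.516, 0.0191, 0.1052]
orientation: [0.656, 0.755, 0.001, 0.001]
force: [-0.2, -1.2, 0.3]
opening: 0.0005
```

Run:
```python
from h import *
shot('wrist','w4.png',(150,60,380,280),3); print(env.sense()['opening'])
shot('scene','s4.png',(150,120,350,270),4)
```

```text
0.0004896261305016828
```

View pics/w4.png

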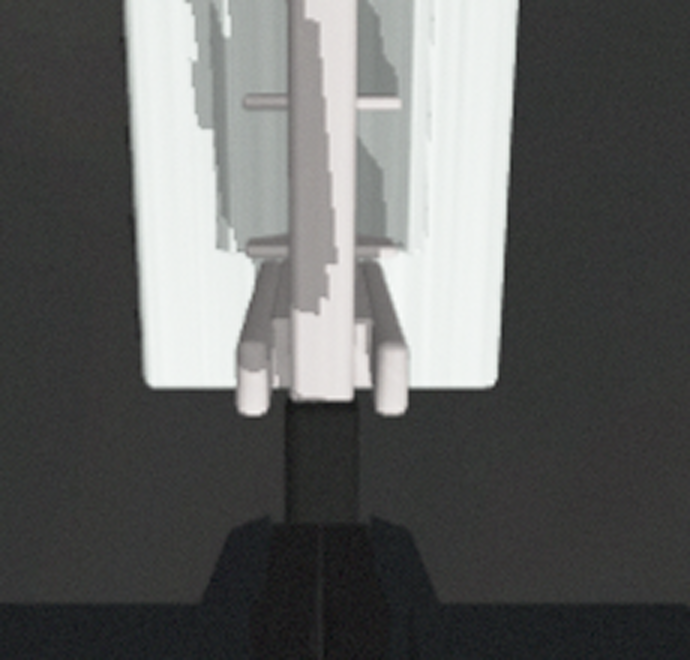

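View pics/s4.png

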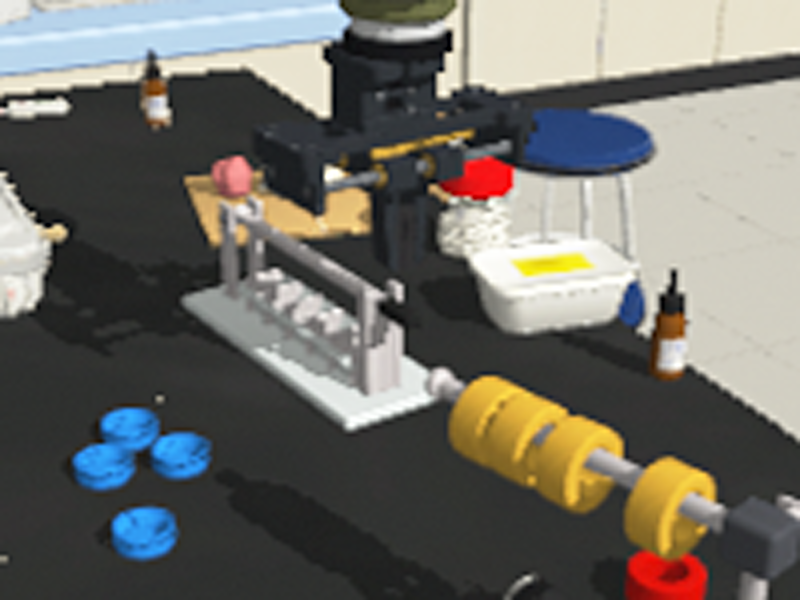

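Run:
```python
from h import *
w=load('wrist'); P=cloud(w); p,r,s=pose(); print(p)
Q=r.inv().apply((P.reshape(-1,3)-p)).reshape(P.shape)
for v in range(190,290,6):
  print(v,[tuple((Q[v,u]*1000).round(0).astype(int)) if np.isfinite(Q[v,u,0]) else None for u in (235,245,252,262,270)])
```

```text
[0.51541606 0.01907215 0.10406579]
190 [(np.int64(22), np.int64(-11), np.int64(14)), (np.int64(-7), np.int64(-8), np.int64(105)), None, (np.int64(20), np.int64(4), np.int64(20)), (np.int64(-7), np.int64(12), np.int64(105))]
196 [(np.int64(19), np.int64(-11), np.int64(13)), (np.int64(16), np.int64(-6), np.int64(22)), (np.int64(17), np.int64(-2), np.int64(19)), (np.int64(17), np.int64(4), np.int64(19)), (np.int64(-12), np.int64(12), np.int64(104))]
202 [(np.int64(-17), np.int64(-17), np.int64(103)), (np.int64(12), np.int64(-6), np.int64(21)), (np.int64(13), np.int64(-2), np.int64(18)), (np.int64(13), np.int64(4), np.int64(18)), (np.int64(-18), np.int64(12), np.int64(106))]
208 [(np.int64(-23), np.int64(-17), np.int64(105)), (np.int64(9), np.int64(-6), np.int64(21)), (np.int64(10), np.int64(-2), np.int64(18)), (np.int64(9), np.int64(4), np.int64(19)), (np.int64(-23), np.int64(12), np.int64(105))]
214 [(np.int64(-28), np.int64(-17), np.int64(105)), (np.int64(5), np.int64(-6), np.int64(22)), (np.int64(6), np.int64(-2), np.int64(18)), (np.int64(6), np.int64(4), np.int64(17)), (np.int64(-28
[... 2032 characters left out ...]
, np.int64(6), np.int64(-45))]
274 [(np.int64(10), np.int64(-7), np.int64(-51)), (np.int64(9), np.int64(-4), np.int64(-50)), (np.int64(9), np.int64(-1), np.int64(-50)), (np.int64(9), np.int64(3), np.int64(-49)), (np.int64(8), np.int64(6), np.int64(-49))]
280 [(np.int64(9), np.int64(-7), np.int64(-54)), (np.int64(9), np.int64(-3), np.int64(-53)), (np.int64(9), np.int64(-1), np.int64(-54)), (np.int64(9), np.int64(3), np.int64(-54)), (np.int64(9), np.int64(6), np.int64(-54))]
286 [(np.int64(9), np.int64(-7), np.int64(-57)), (np.int64(9), np.int64(-3), np.int64(-57)), (np.int64(9), np.int64(-1), np.int64(-58)), (np.int64(9), np.int64(3), np.int64(-58)), (np.int64(9), np.int64(5), np.int64(-57))]
```

Call:
move_arm([
  [0,0,0,0,0,0],
  [0,0,0,0,0,0],
  [0,0,0,0,0,0],
  [-0.03,0,0.35,0,0,0],
  [0,0,0.4,0,0,0],
  [0,0,0.4,0,0,0],
  [0,0,0.2,0,0,0],
  [0,0,0,0,0,0],
], grip=0.5)

```text
time: 7.05
eef_pos: [0.5151, 0.0179, 0.049]
orientation: [0.656, 0.755, -0.001, -0.001]
force: [0.2, -0.9, -0.7]
opening: 0.044
```

Call:
move_arm([
  [0,0,0,0,0,0],
  [0,0,0,0,0,0],
  [0,0,0,0,0,0],
  [0,0,0,0,0,0],
  [0,0,0,0,0,0],
  [0,0,0,0,0,0],
], grip=0, squeeze=12)

```text
time: 7.65
eef_pos: [0.516, 0.0178, 0.0502]
orientation: [0.656, 0.755, 0.0, 0.001]
force: [1.6, 1.0, 2.5]
opening: 0.0135
```

Call:
move_arm([
  [0.01,0,-0.33,0,0,0],
  [0.03,0,-0.34,0,0,0],
  [0.05,0,-0.34,0,0,0],
  [0.07,0,-0.33,0,0,0],
  [0.09,0,-0.33,0,0,0],
  [0.1,0,-0.32,0,0,0],
  [0.12,0,-0.32,0,0,0],
  [0.14,0,-0.31,0,0,0],
  [0.16,0,-0.3,0,0,0],
  [0.17,0,-0.29,0,0,0],
  [0.19,0,-0.28,0,0,0],
  [0.2,0,-0.27,0,0,0],
])

```text
time: 8.85
eef_pos: [0.5081, 0.0712, 0.2009]
orientation: [0.656, 0.755, 0.0, -0.0]
force: [3.4, 2.4, -3.9]
opening: 0.014
```

Run:
```python
from h import *
shot('scene','s5.png',(150,90,350,240),4); print(pose()[0])
```

```text
[0.50820612 0.07244433 0.20234421]
```

View pics/s5.png

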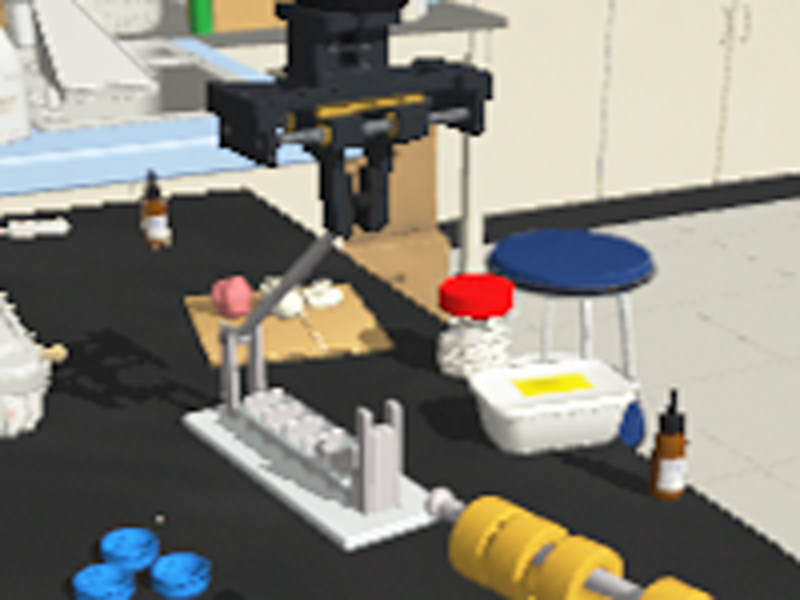

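Call:
move_arm([
  [0.22,0,-0.25,0,0,0],
  [0.23,0,-0.24,0,0,0],
  [0.25,0,-0.22,0,0,0],
  [0.26,0,-0.21,0,0,0],
  [0.27,0,-0.19,0,0,0],
  [0.28,0,-0.18,0,0,0],
  [0.29,0,-0.16,0,0,0],
  [0.3,0,-0.14,0,0,0],
  [0.31,0,-0.13,0,0,0],
  [0.32,0,-0.11,0,0,0],
  [0.33,0,-0.09,0,0,0],
  [0.33,0,-0.07,0,0,0],
  [0.33,0,-0.05,0,0,0],
  [0.34,0,-0.03,0,0,0],
])

```text
time: 10.3
eef_pos: [0.4854, 0.2325, 0.2833]
orientation: [0.656, 0.755, 0.0, 0.0]
force: [3.4, -1.4, 1.1]
opening: 0.014
```

Call:
move_arm([
  [0.34,0,-0.02,0,0,0],
  [0.34,0,0,0,0,0],
  [0.34,0,0.02,0,0,0],
  [0.34,0,0.04,0,0,0],
  [0.33,0,0.06,0,0,0],
  [0.33,0,0.08,0,0,0],
  [0.32,0,0.1,0,0,0],
  [0.32,0,0.12,0,0,0],
  [0.31,0,0.13,0,0,0],
  [0.3,0,0.15,0,0,0],
  [0.29,0,0.17,0,0,0],
  [0.28,0,0.18,0,0,0],
])

```text
time: 11.5
eef_pos: [0.4641, 0.3842, 0.2413]
orientation: [0.656, 0.755, -0.0, 0.0]
force: [-0.2, -6.1, -6.2]
opening: 0.0136
```

Run:
```python
from h import *
shot('scene','s6.png',(100,50,350,240),3.2); print(pose()[0])
```

```text
[0.46372188 0.38568174 0.24020359]
```

View pics/s6.png

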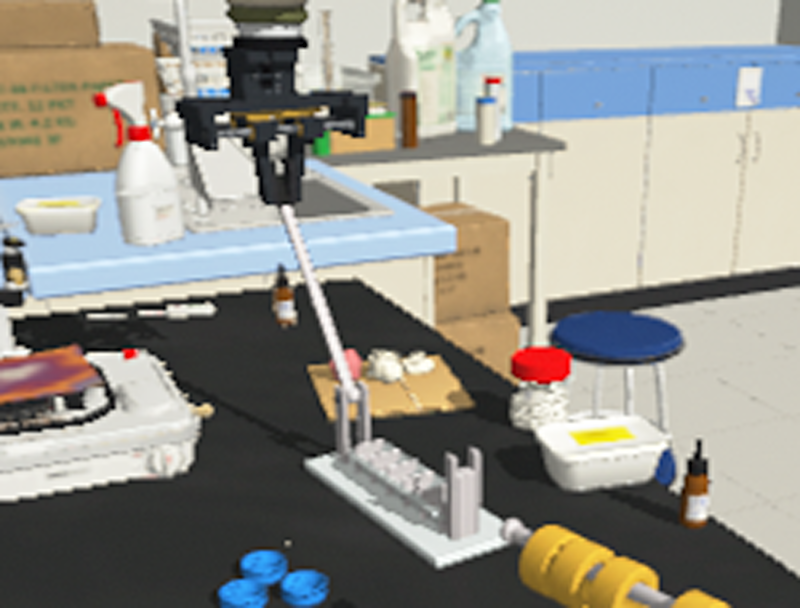

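Call:
move_arm([
  [0.26,0,0.2,0,0,0],
  [0.1,0,0.09,0,0,0],
  [0,0,0,0,0,0],
])

```text
time: 11.85
eef_pos: [0.4625, 0.3986, 0.2305]
orientation: [0.656, 0.755, 0.001, -0.0]
force: [1.2, 0.0, -2.1]
opening: 0.0138
```

Call:
move_arm([
  [0,0,0,0,0,0],
  [0,0,0,0,0,0],
  [0,0,0,0,0,0],
  [0,0,-0.4,0,0,0],
  [0,0,-0.5,0,0,0],
  [0,0,-0.5,0,0,0],
], grip=0.5)

```text
time: 12.45
eef_pos: [0.4621, 0.3976, 0.2872]
orientation: [0.656, 0.755, 0.0, -0.0]
force: [-0.6, 0.6, -0.5]
opening: 0.0439
```

Run:
```python
from h import *
shot('scene','s7.png',(100,50,350,240),3.2); 
c=load('scene')
delta([0.46,-0.15,0.30],down(16.6))
```

```text
t 12.5 pos [0.4629 0.398  0.2909] F [-1.15 -0.91  2.77] open 0.0441
 shift units [-13.557  -1.974  -0.274] tool y [0.99  0.139 0.006] z [ 0.005  0.003 -1.   ]
 turn units [ 0.055 -0.02  -1.436]
```

View pics/s7.png

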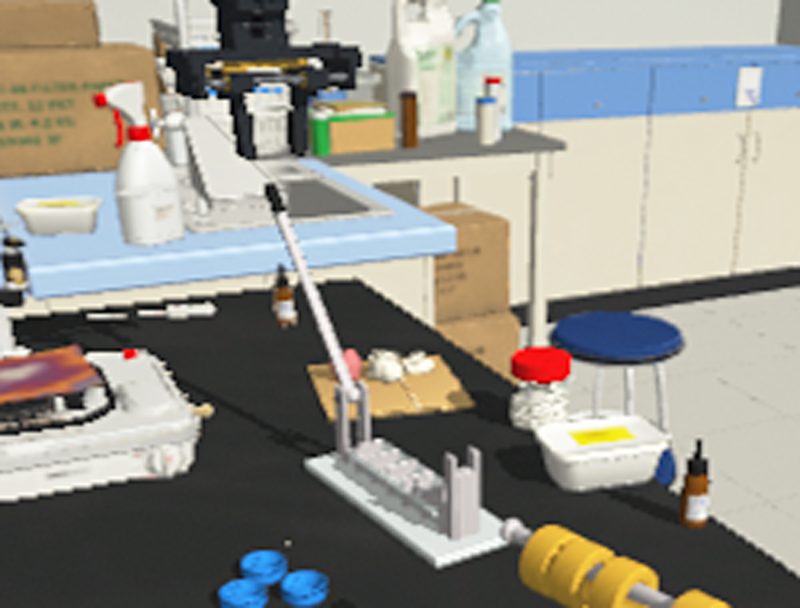

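Call:
move_arm([
  [0,0,0,0.05,0,-0.72],
  [0,0,0,0,0,-0.72],
  [-0.79,-0.24,0,0,0,0],
  [-0.79,-0.24,0,0,0,0],
  [-0.79,-0.24,0,0,0,0],
  [-0.79,-0.24,0,0,0,0],
  [-0.79,-0.24,0,0,0,0],
  [-0.79,-0.24,0,0,0,0],
  [-0.79,-0.24,0,0,0,0],
  [-0.79,-0.24,0,0,0,0],
  [-0.79,-0.24,0,0,0,0],
  [-0.79,-0.24,0,0,0,0],
  [-0.79,-0.24,0,0,0,0],
  [-0.79,-0.24,0,0,0,0],
  [-0.79,-0.24,0,0,0,0],
  [-0.79,-0.24,0,0,0,0],
  [-0.79,-0.24,0,0,0,0],
  [-0.79,-0.24,0,0,0,0],
  [-0.79,-0.24,0,0,0,0],
  [-0.79,-0.24,0,0,0,0],
])

```text
time: 14.5
eef_pos: [0.4591, -0.1981, 0.2866]
orientation: [0.598, 0.802, -0.002, -0.002]
force: [0.8, -0.6, 0.1]
opening: 0.0444
```

Call:
move_arm([
  [0,0,0,0,0,0],
  [0,0,0,0,0,0],
  [0,0,0,0,0,0],
], grip=0.8)

```text
time: 14.8
eef_pos: [0.4594, -0.1958, 0.2868]
orientation: [0.597, 0.802, -0.002, -0.002]
force: [0.3, -0.9, -0.2]
opening: 0.0654
```

Run:
```python
from h import *
shot('wrist','w5.png',None,1.5); 
delta([0.45,-0.226,0.25],down(16.6))
```

```text
t 14.85 pos [ 0.4595 -0.1957  0.2869] F [-0.04  0.23 -0.09] open 0.0694
 shift units [-0.658 -0.44   0.925] tool y [ 0.958  0.287 -0.005] z [-0.005 -0.001 -1.   ]
 turn units [-0.047 -0.005  0.017]
```

View pics/w5.png

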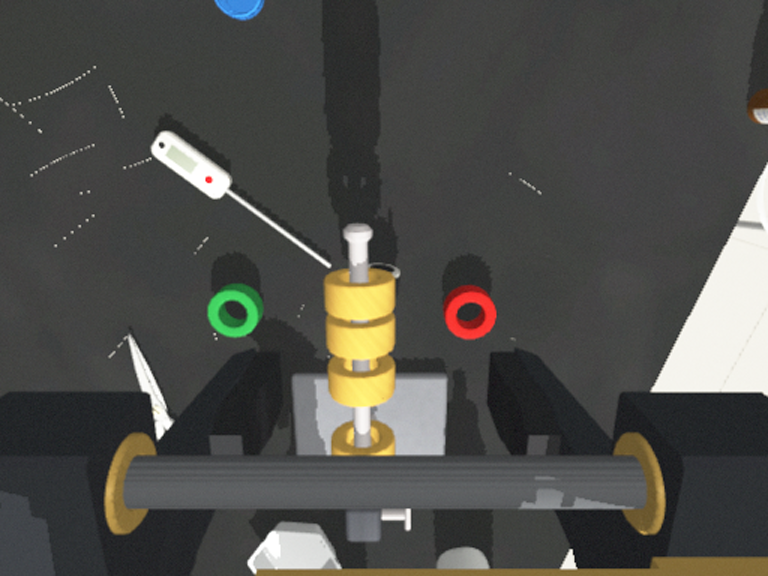

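Run:
```python
from h import *
c=load('wrist'); 
im=cv2.resize(c['pixels'][140:360,200:290][:,:,::-1],None,fx=5,fy=5,interpolation=cv2.INTER_CUBIC); 
cv2.imwrite('pics/w5c.png',cv2.resize(c['pixels'][145:265,190:290][:,:,::-1],None,fx=5,fy=5,interpolation=cv2.INTER_CUBIC))
cv2.imwrite('pics/w5d.png',cv2.resize(c['pixels'][255:384,190:290][:,:,::-1],None,fx=4.6,fy=4.6,interpolation=cv2.INTER_CUBIC))
cv2.imwrite('pics/w5e.png',np.hstack([cv2.imread('pics/w5c.png')[:590],cv2.resize(cv2.imread('pics/w5d.png'),(200,258)) if 0 else np.zeros((590,0,3),np.uint8)]))
P=cloud(c)
for v,u in ((157,238),(172,238),(274,242),(278,242),(352,243)):
  print(v,u,P[v-1:v+2,u-1:u+2].reshape(-1,3).mean(0).round(4))
```

```text
157 238 [ 0.4393 -0.1877  0.1478]
172 238 [ 0.4431 -0.2019  0.1449]
274 242 [ 0.4758 -0.303   0.145 ]
278 242 [ 0.4771 -0.3075  0.1448]
352 243 [ 0.502  -0.3895  0.1523]
```

View pics/w5c.png

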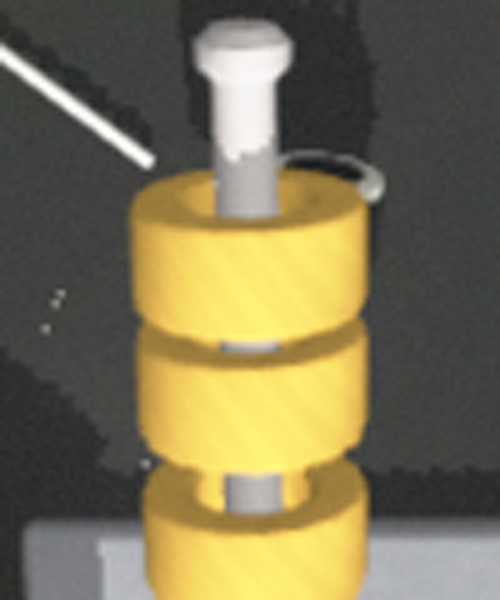

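View pics/w5d.png

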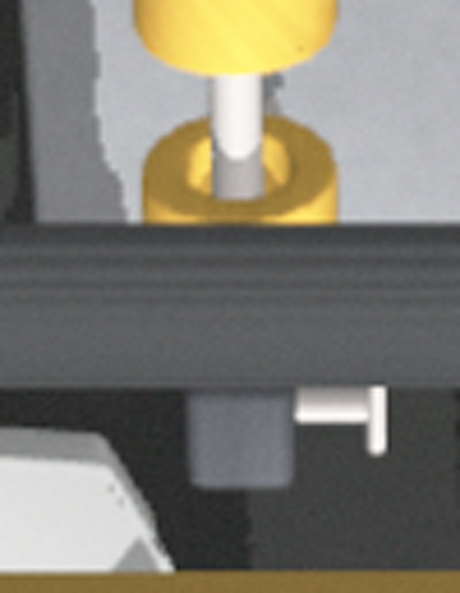

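Run:
```python
from h import *
c=load('wrist'); 
a=ptz(c,239,167,.14); b=ptz(c,241.4,279,.14); d=a-b; print(a,b,np.degrees(np.arctan2(-d[0],d[1])))
e=ptz(c,190+250/5,145+260/5,.135); g=ptz(c,190+241/4.6,255+190/4.6,.135); d=e-g; print(e,g,np.degrees(np.arctan2(-d[0],d[1])))
# tops: collar near edges at z .156: front top edge rows: outer rim
for n,u,v in (('c0 tipside',239.8,145+228/5),('c0 rootside',239.8,145+340/5),('c1t',240,145+365/5),('c1r',240,145+472/5),('c2t',240.5,145+528/5),('c2r',241.3,255+72/4.6),('c3t',242,255+205/4.6),('tip',238.6,145+40/5)):
    print(n,ptz(c,u,v,.156 if n!='tip' else .147).round(4), pt(c,int(u),int(v)).round(4))
print(proj(c,pose()[0]))
```

```text
[ 0.44277962 -0.19826376  0.14      ] [ 0.47748005 -0.31183507  0.14      ] 16.98993926833194
[ 0.45191282 -0.22797641  0.135     ] [ 0.48492143 -0.33492766  0.135     ] 17.151917008887214
c0 tipside [ 0.4492 -0.215   0.156 ] [ 0.4484 -0.2155  0.1534]
c0 rootside [ 0.4551 -0.2358  0.156 ] [ 0.455  -0.2405  0.1446]
c1t [ 0.4566 -0.2405  0.156 ] [ 0.4568 -0.2419  0.1524]
c1r [ 0.4625 -0.2614  0.156 ] [ 0.4633 -0.2661  0.1453]
c2t [ 0.4661 -0.2725  0.156 ] [ 0.466  -0.2745  0.1511]
c2r [ 0.4728 -0.293   0.156 ] [ 0.4724 -0.2929  0.1552]
c3t [ 0.4824 -0.3243  0.156 ] [ 0.4835 -0.3293  0.1479]
tip [ 0.4388 -0.1842  0.147 ] [ 0.4383 -0.1844  0.1468]
(np.float64(256.19905679352064), np.float64(238.6777660676476), np.float64(0.1750014395951868))
```

Run:
```python
from h import *
delta([0.4514,-0.2254,0.102],down(17))
```

```text
t 14.85 pos [ 0.4595 -0.1957  0.2869] F [-0.04  0.23 -0.09] open 0.0694
 shift units [-0.655 -0.384  4.625] tool y [ 0.958  0.287 -0.005] z [-0.005 -0.001 -1.   ]
 turn units [-0.047 -0.005 -0.05 ]
```

Call:
move_arm([
  [-0.33,-0.19,0,-0.05,0,-0.05],
  [-0.33,-0.19,0.4,0,0,0],
  [0,0,0.7,0,0,0],
  [0,0,0.7,0,0,0],
  [0,0,0.7,0,0,0],
  [0,0,0.5,0,0,0],
  [0,0,0.2,0,0,0],
  [0,0,0,0,0,0],
  [0,0,0,0,0,0],
], grip=0.8)

```text
time: 15.75
eef_pos: [0.453, -0.2263, 0.1598]
orientation: [0.595, 0.804, 0.0, 0.001]
force: [0.9, 0.2, 0.2]
opening: 0.0703
```

Run:
```python
from h import *
shot('wrist','w6.png',(150,60,380,280),3)
delta([0.4514,-0.2254,0.102],down(17))
```

```text
t 15.8 pos [ 0.4531 -0.2264  0.16  ] F [-0.35 -0.57 -0.27] open 0.0703
 shift units [ 0.038 -0.034  1.45 ] tool y [0.956 0.292 0.001] z [ 0.002 -0.001 -1.   ]
 turn units [ 0.012  0.011 -0.006]
```

View pics/w6.png

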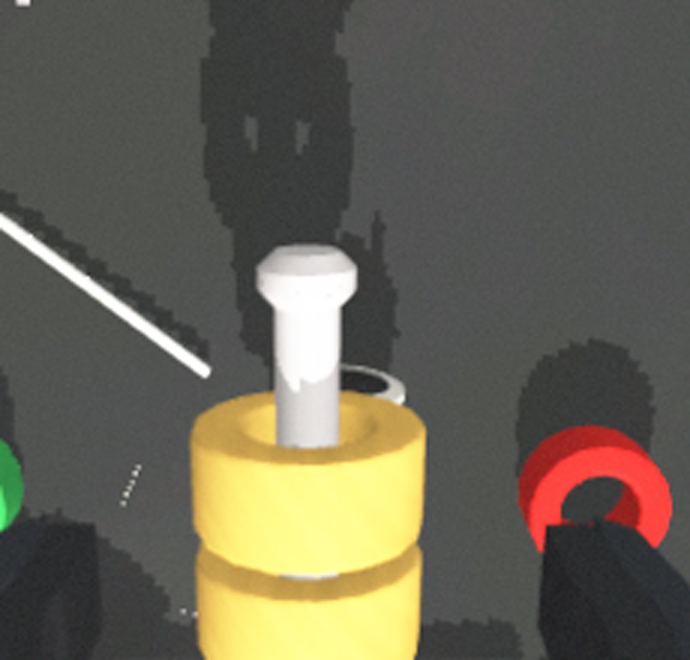

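Run:
```python
from h import *
c=load('wrist')
for n,x,y,z in (('t',309,464,.156),('r',309,572,.156),('sil',309,510,.135),('rod',308,350,.14),('tip',306.5,265,.147)): print(n,ptz(c,150+x/3,60+y/3,z).round(4))
```

```text
t [ 0.4481 -0.2154  0.156 ]
r [ 0.4541 -0.2353  0.156 ]
sil [ 0.4532 -0.2329  0.135 ]
rod [ 0.4432 -0.2002  0.14  ]
tip [ 0.4381 -0.184   0.147 ]
```

Call:
move_arm([
  [0.04,-0.04,0.4,0,0,0],
  [0,0,0.5,0,0,0],
  [0,0,0.4,0,0,0],
  [0,0,0.15,0,0,0],
  [0,0,0,0,0,0],
  [0,0,0,0,0,0],
])

```text
time: 16.4
eef_pos: [0.451, -0.2256, 0.1018]
orientation: [0.595, 0.804, 0.0, 0.001]
force: [0.6, 0.6, 0.8]
opening: 0.0706
```

Call:
move_arm([
  [0,0,0,0,0,0],
  [0,0,0,0,0,0],
  [0,0,0,0,0,0],
  [0,0,0,0,0,0],
  [0,0,0,0,0,0],
], grip=0.2, squeeze=20)

```text
time: 16.9
eef_pos: [0.4506, -0.2253, 0.101]
orientation: [0.595, 0.804, 0.0, -0.0]
force: [-0.3, -0.0, 2.4]
opening: 0.0441
```

Run:
```python
from h import *
shot('wrist','w7.png',(150,60,380,280),3)
shot('scene','s8.png',(230,180,380,290),5)
delta([0.4514,-0.2254,0.102],down(17))
```

```text
t 17.0 pos [ 0.4505 -0.2253  0.1011] F [-1.75  0.18  2.87] open 0.0446
 shift units [-0.009  0.02  -0.024] tool y [0.957 0.291 0.   ] z [ 0.  0. -1.]
 turn units [ 0.001 -0.003 -0.011]
```

View pics/w7.png

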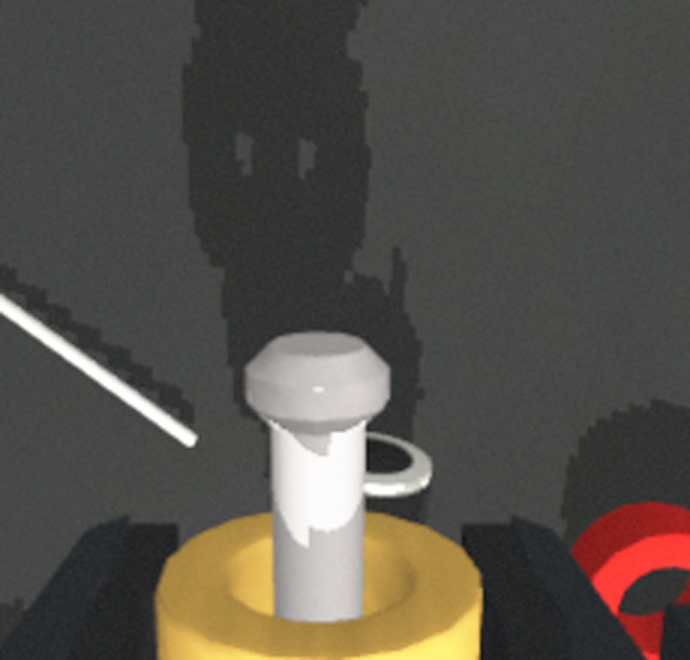

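View pics/s8.png

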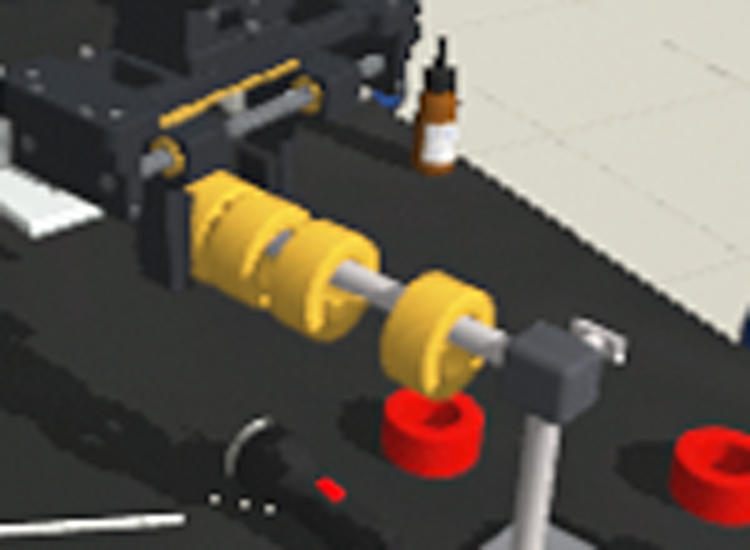

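Call:
move_arm([
  [0,0,-0.09,0,0,0],
  [0,0,-0.09,0,0,0],
  [0,0,0,0,0,0],
  [0,0,0,0,0,0],
])

```text
time: 17.4
eef_pos: [0.4505, -0.2252, 0.108]
orientation: [0.595, 0.804, 0.0, -0.0]
force: [-0.6, -0.4, -1.9]
opening: 0.0446
```

Run:
```python
from h import *
shot('wrist','w8.png',(150,60,380,280),3)
delta([0.4514,-0.2254,0.109],down(17))
```

```text
t 17.45 pos [ 0.4505 -0.2252  0.1079] F [-0.23  1.07 -1.62] open 0.0446
 shift units [-0.012  0.021 -0.027] tool y [ 0.957  0.291 -0.   ] z [-0.     0.001 -1.   ]
 turn units [-0.    -0.008 -0.011]
```

View pics/w8.png

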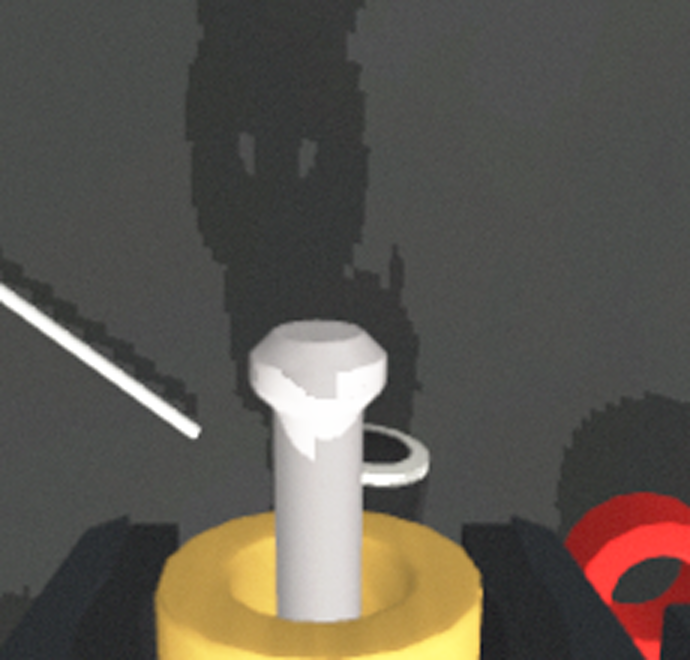

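Call:
move_arm([
  [0.2,0,0,0,0,0],
  [0.2,0,0,0,0,0],
  [0.2,0,0,0,0,0],
  [0.15,0,0,0,0,0],
  [0,0,0,0,0,0],
])

```text
time: 17.95
eef_pos: [0.4415, -0.1956, 0.1081]
orientation: [0.595, 0.804, 0.0, -0.0]
force: [0.4, -0.7, -1.8]
opening: 0.0446
```

Run:
```python
from h import *
shot('wrist','w9.png',(150,60,380,280),3)
p,r,s=pose();a=np.radians(17.05);d=np.array([-np.sin(a),np.cos(a)]);q=np.array([.4430,-.1990]);e=p[:2]-q;print(p,s['force'],'lateral mm',1000*(e[0]*d[1]-e[1]*d[0]))
```

```text
[ 0.44177346 -0.19613261  0.10819671] [-0.56915384 -0.61340609 -3.03862378] lateral mm -0.33189341490299695
```

View pics/w9.png

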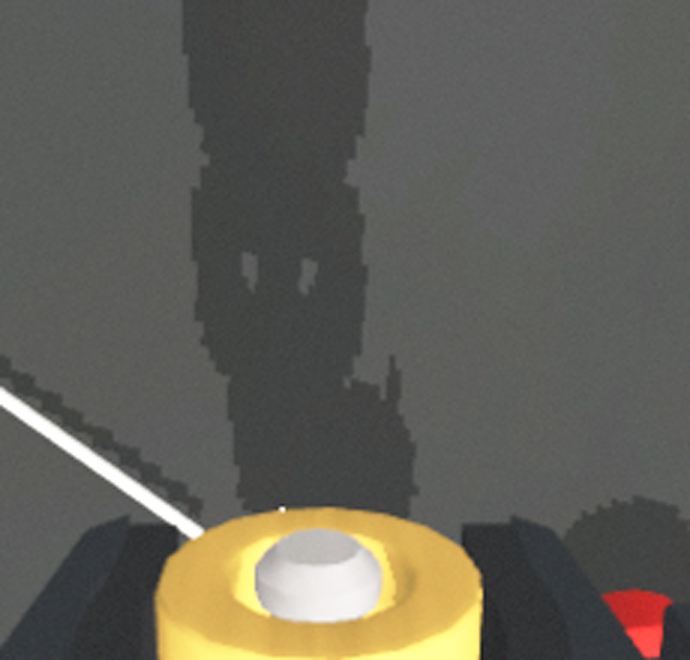

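Call:
move_arm([
  [0.2,0,0,0,0,0],
  [0.2,0,0,0,0,0],
  [0.2,0,0,0,0,0],
  [0.2,0,0,0,0,0],
  [0.2,0,0,0,0,0],
  [0.2,0,0,0,0,0],
  [0.1,0,-0.4,0,0,0],
  [0,0,-0.5,0,0,0],
  [0,0,-0.3,0,0,0],
])

```text
time: 18.9
eef_pos: [0.4268, -0.1465, 0.1573]
orientation: [0.595, 0.804, 0.0, 0.0]
force: [-0.7, -0.8, -2.8]
opening: 0.0444
```

Run:
```python
from h import *
shot('wrist','w10.png',None,1.5)
shot('top','t2.png',(120,180,260,250),5.7)
# cradle poses from rack est: yaw8
a=np.radians(8); ry=np.array([-np.sin(a),np.cos(a)]); rx=np.array([np.cos(a),np.sin(a)])
# grip mid est (.5165,.020) => hinge 235 along +ry
hg=np.array([.5165,.0205])+.235*ry; print('hinge',hg)
for i in range(5): print(i,(hg-ry*(.05+.032*i)).round(4))
delta([.494,.16,.16],down(8))
```

```text
hinge [0.48379432 0.253213  ]
0 [0.4908 0.2037]
1 [0.4952 0.172 ]
2 [0.4997 0.1403]
3 [0.5041 0.1086]
4 [0.5086 0.0769]
t 19.0 pos [ 0.4271 -0.1468  0.1574] F [-0.16 -1.04 -3.16] open 0.0444
 shift units [ 6.85   3.835 -0.071] tool y [0.957 0.292 0.002] z [ 0.002 -0.001 -1.   ]
 turn units [0.021 0.016 1.492]
```

View pics/w10.png

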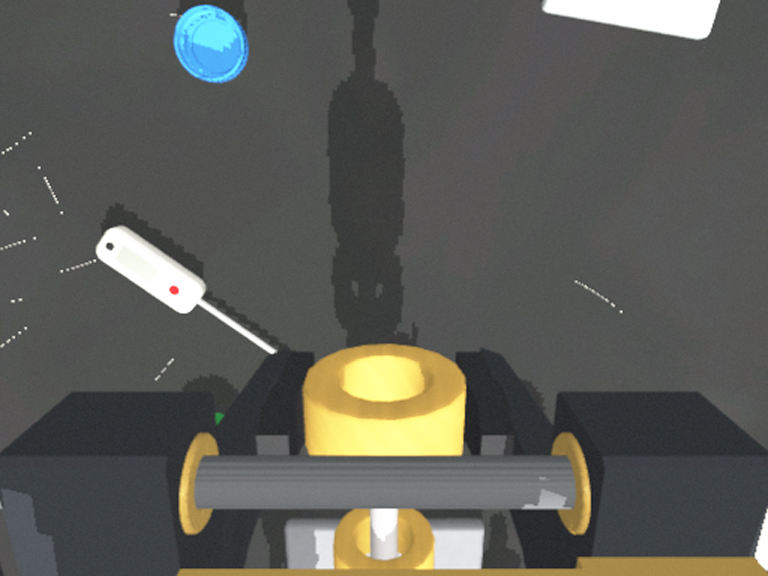

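View pics/t2.png

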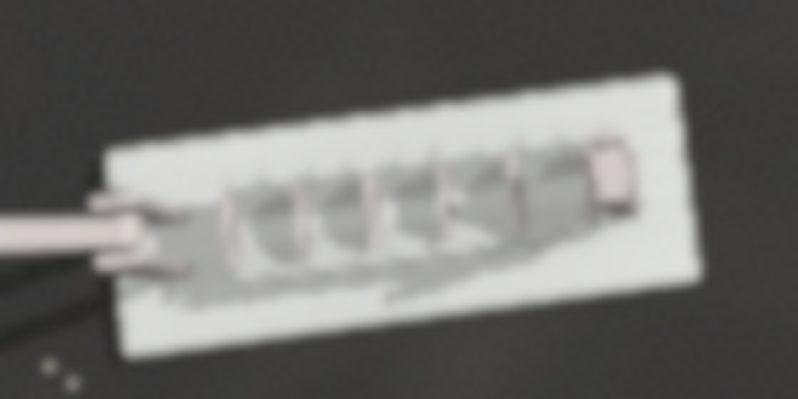

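Call:
move_arm([
  [0,0,0,0,0,0.75],
  [0,0,0,0,0,0.74],
  [0.5,0.22,0,0,0,0],
  [0.7,0.31,0,0,0,0],
  [0.7,0.31,0,0,0,0],
  [0.7,0.32,0,0,0,0],
  [0.7,0.32,0,0,0,0],
  [0.7,0.32,0,0,0,0],
  [0.7,0.32,0,0,0,0],
  [0.7,0.31,0,0,0,0],
  [0.5,0.22,0,0,0,0],
  [0.2,0.08,0,0,0,0],
  [0,0,0,0,0,0],
  [0,0,0,0,0,0],
])

```text
time: 20.4
eef_pos: [0.5005, 0.1093, 0.1558]
orientation: [0.656, 0.755, -0.0, -0.0]
force: [-0.5, -0.6, -3.1]
opening: 0.0443
```

Run:
```python
from h import *
shot('wrist','w11.png',(130,20,390,290),2.2)
delta([.504,.1086,.16],down(8))
```

```text
t 20.45 pos [0.5006 0.1091 0.156 ] F [ 0.3  -1.32 -3.04] open 0.0442
 shift units [-0.025  0.083 -0.101] tool y [ 0.99   0.138 -0.001] z [-0.001  0.    -1.   ]
 turn units [-0.006 -0.004 -0.009]
```

View pics/w11.png

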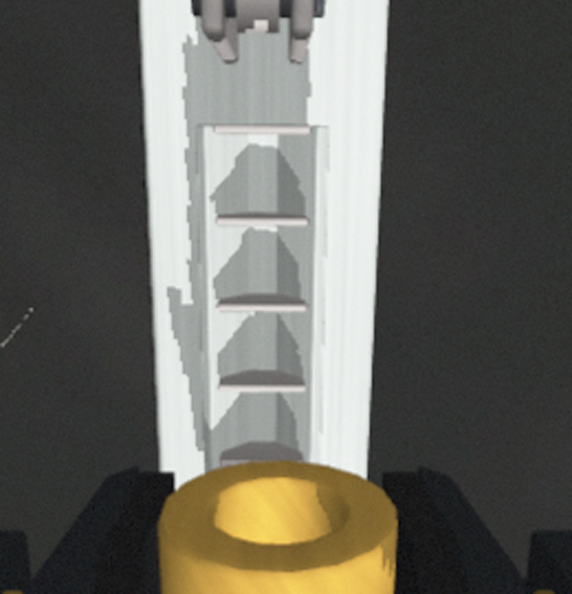

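Run:
```python
from h import *
c=load('wrist'); P=[]
for x,y in ((261.5,130),(262.5,222),(262,307),(262,387)):
    u,v=130+x/2.2,20+y/2.2; q=ptz(c,u,v,.043); P.append(q); print(q.round(4),pt(c,int(round(u)),int(round(v)))[2].round(4))
P=np.array(P); d=P[0]-P[-1]; print(np.linalg.norm(d)/3,np.degrees(np.arctan2(-d[0],d[1])))
L=ptz(c,130+152/2.2,20+200/2.2,.012);L2=ptz(c,130+163/2.2,20+440/2.2,.012);d=L-L2;print('edge L yaw',np.degrees(np.arctan2(-d[0],d[1])))
L=ptz(c,130+384/2.2,20+100/2.2,.012);L2=ptz(c,130+368.5/2.2,20+440/2.2,.012);d=L-L2;print('edge R yaw',np.degrees(np.arctan2(-d[0],d[1])))
```

```text
[0.4839 0.1874 0.043 ] 0.0392
[0.4885 0.1563 0.043 ] 0.0393
[0.4924 0.1253 0.043 ] 0.0394
[0.4966 0.0941 0.043 ] 0.0404
0.03138687231957773 7.7081164579247305
edge L yaw 7.770182162263585
edge R yaw 7.619416932288281
```

Run:
```python
from h import *
c=load('top')
for n,x,y,z in (('p0',230,228,.043),('p1',301,220,.043),('p4',517,190,.043),('catch',612,175,.08),('L',113,250,.012),('R',690,180,.012),('h',140,235,.083)):
    u,v=120+x/5.7,180+y/5.7; print(n,ptz(c,u,v,z).round(4),pt(c,int(round(u)),int(round(v))).round(4))
w=load('wrist')
for n,x,y,z in (('edgecheck top',261,60,.012),):
    pass
P=cloud(w)
for y in (20,45,60,80,100,120,130,140,222): print(y,P[int(20+y/2.2),int(130+262/2.2)].round(4),P[int(20+y/2.2),int(130+215/2.2)].round(4))
print(w['world_from_camera'])
```

```text
p0 [0.4866 0.2071 0.043 ] [0.4871 0.2095 0.0372]
p1 [0.4903 0.1758 0.043 ] [0.4901 0.1774 0.0334]
p4 [0.5041 0.0806 0.043 ] [0.5074 0.083  0.019 ]
catch [0.5069 0.0353 0.08  ] [0.5067 0.0367 0.0745]
L [0.479 0.268 0.012] [0.4731 0.2449 0.0861]
R [0.5122 0.006  0.012 ] [ 0.5127  0.0071 -0.0036]
h [0.48  0.235 0.083] [0.4866 0.2554 0.0103]
20 [0.4811 0.2164 0.0858] [0.4682 0.2137 0.0919]
45 [0.4792 0.2183 0.0098] [0.4663 0.2104 0.0642]
60 [0.4799 0.2129 0.0104] [0.4616 0.2105 0.009 ]
80 [0.4808 0.2061 0.0085] [0.4624 0.2035 0.0088]
100 [0.4818 0.199  0.0095] [0.4631 0.1965 0.0074]
120 [0.4827 0.1918 0.0094] [0.464  0.1892 0.0084]
130 [0.4839 0.1876 0.0392] [0.4665 0.1852 0.0328]
140 [0.4839 0.1846 0.0198] [0.4667 0.1822 0.0312]
222 [0.4881 0.1567 0.0406] [0.4701 0.1533 0.0322]
[[ 0.99036877  0.1324957   0.04018199  0.49015777]
 [ 0.13844999 -0.94531819 -0.29530512  0.18544744]
 [-0.0011419   0.29802416 -0.95455764  0.31531188]
 [ 0.          0.          0.          1.        ]]
```

Run:
```python
from h import *
shot('top','t3.png',(80,160,280,270),4)
shot('scene','s9.png',(100,80,350,250),3.1)
```

```text
(no output)
```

View pics/t3.png

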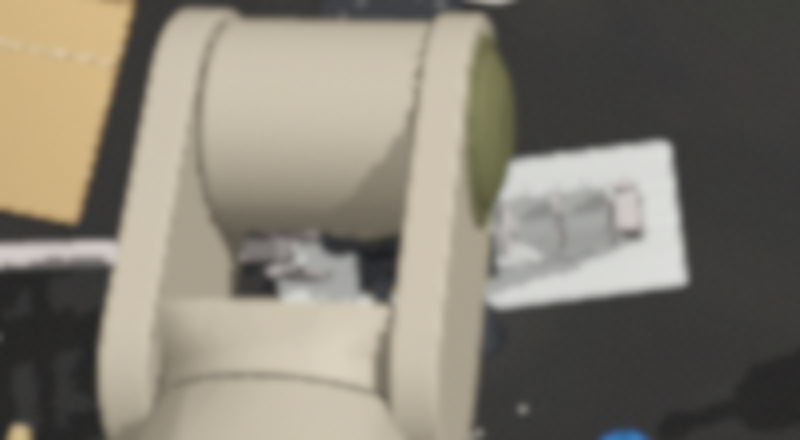

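View pics/s9.png

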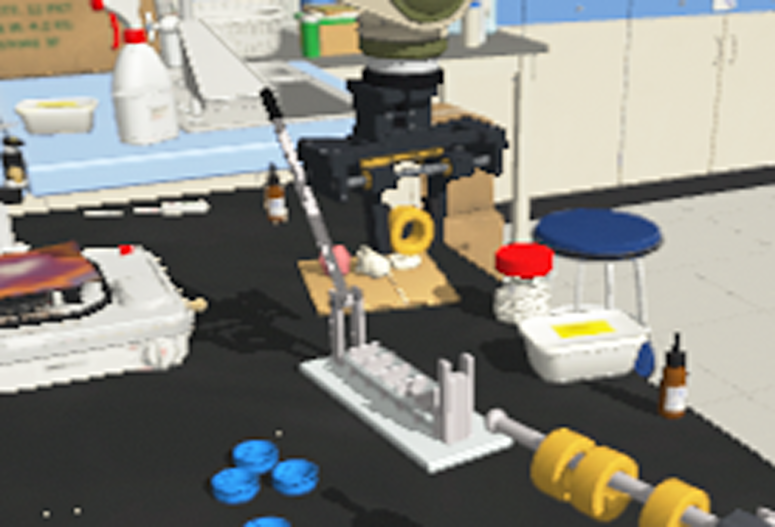

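Run:
```python
from h import *
delta([.4988,.0783,.055],down(7.7))
```

```text
t 20.55 pos [0.5007 0.1091 0.1562] F [ 0.23 -1.14 -2.38] open 0.0448
 shift units [-0.757 -0.153  2.53 ] tool y [ 0.99   0.138 -0.   ] z [-0.  0. -1.]
 turn units [-0.002 -0.004  0.037]
```

Call:
move_arm([
  [-0.38,-0.08,0,0,0,0.04],
  [-0.38,-0.07,0.4,0,0,0],
  [0,0,0.6,0,0,0],
  [0,0,0.6,0,0,0],
  [0,0,0.5,0,0,0],
  [0,0,0.43,0,0,0],
  [0,0,0,0,0,0],
  [0,0,0,0,0,0],
])

```text
time: 21.35
eef_pos: [0.4993, 0.0787, 0.0555]
orientation: [0.658, 0.753, 0.0, -0.0]
force: [-0.7, -0.1, -1.8]
opening: 0.0443
```

Run:
```python
from h import *
shot('wrist','w12.png',(130,20,390,290),2.2)
delta([.4988,.0783,.055],down(7.7))
```

```text
t 21.4 pos [0.4996 0.0788 0.0559] F [-0.24 -0.14 -1.93] open 0.0445
 shift units [-0.009 -0.021  0.022] tool y [0.991 0.134 0.001] z [ 0.001  0.    -1.   ]
 turn units [ 0.013 -0.003  0.004]
```

View pics/w12.png

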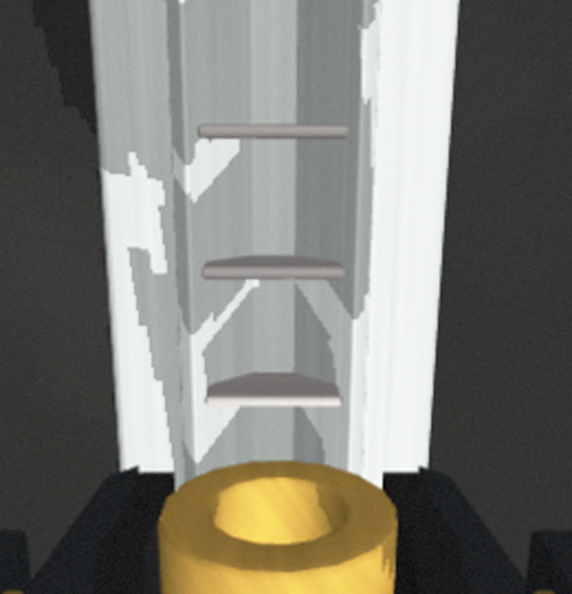

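Run:
```python
from h import *
c=load('wrist'); P=[]
for x,y in ((272.5,131),(273.5,269),(274,401)):
    u,v=130+x/2.2,20+y/2.2; q=ptz(c,u,v,.043); P.append(q); print(q.round(4),pt(c,int(round(u)),int(round(v))).round(4))
P=np.array(P); d=P[0]-P[-1]; print(np.linalg.norm(d)/2,np.degrees(np.arctan2(-d[0],d[1])))
# collar rim: inner/outer ellipse near face: at tip face
for z in (.088,): print(ptz(c,130+279/2.2,20+465/2.2,z+.023), pt(c,int(130+279/2.2),int(20+475/2.2)))
```

```text
[0.4878 0.1562 0.043 ] [0.4879 0.1561 0.0399]
[0.492  0.1261 0.043 ] [0.4919 0.1256 0.0392]
[0.4965 0.094  0.043 ] [0.4968 0.0933 0.0407]
0.03143142246885929 7.915359130693066
[0.4956764  0.10790247 0.111     ] [0.4980705  0.08799286 0.07102078]
```

Call:
move_arm([
  [-0.01,-0.02,0.25,0,0,0],
  [0,0,0.25,0,0,0],
  [0,0,0.2,0,0,0],
  [0,0,0.1,0,0,0],
  [0,0,0,0,0,0],
])

```text
time: 21.9
eef_pos: [0.498, 0.0787, 0.0223]
orientation: [0.658, 0.753, -0.0, -0.001]
force: [0.6, 0.2, -2.6]
opening: 0.0445
```

Run:
```python
from h import *
shot('wrist','w13.png',(130,20,390,290),2.2)
delta([.4988,.0783,.018],down(7.7))
```

```text
t 21.95 pos [0.4983 0.0786 0.0228] F [ 0.18 -0.31 -2.53] open 0.0447
 shift units [-0.01   0.012  0.119] tool y [ 0.991  0.135 -0.001] z [-0.001  0.001 -1.   ]
 turn units [-0.005 -0.007  0.009]
```

View pics/w13.png

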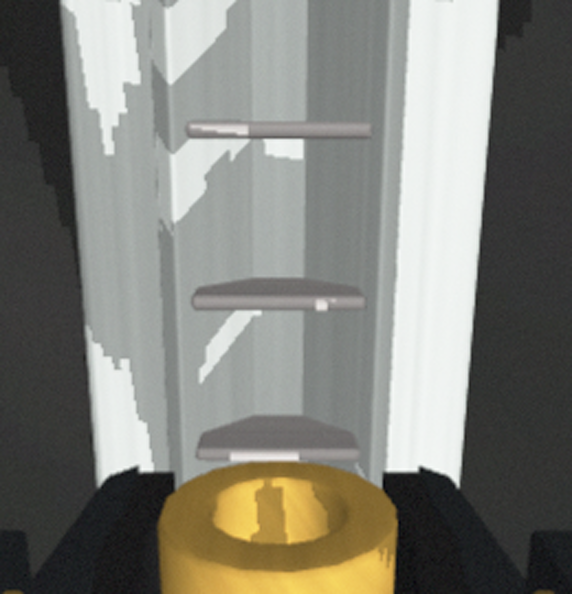

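Call:
move_arm([
  [0,0,0.06,0,0,0],
  [0,0,0.05,0,0,0],
  [0,0,0,0,0,0],
])

```text
time: 22.25
eef_pos: [0.4984, 0.0786, 0.0192]
orientation: [0.658, 0.753, 0.0, -0.0]
force: [-2.2, -0.7, 4.7]
opening: 0.0448
```

Call:
move_arm([
  [0,0,0,0,0,0],
  [0,0,0,0,0,0],
  [0,0,0,0,0,0],
  [0,0,-0.2,0,0,0],
  [0,0,-0.5,0,0,0],
  [0,0,-0.8,0,0,0],
  [0,0,-0.9,0,0,0],
  [0,0,-0.9,0,0,0],
  [0,0,-0.7,0,0,0],
], grip=0.75)

```text
time: 23.15
eef_pos: [0.4984, 0.0786, 0.1814]
orientation: [0.658, 0.753, 0.001, 0.001]
force: [0.3, 0.6, 0.6]
opening: 0.0662
```

Run:
```python
from h import *
shot('wrist','w14.png',(130,20,390,290),2.2)
delta([.45,-.19,.18],down(17))
```

```text
t 23.2 pos [0.5001 0.0785 0.1852] F [ 2.22 -0.66  4.2 ] open 0.0662
 shift units [-6.482 -2.149  0.119] tool y [0.991 0.135 0.009] z [ 0.009 -0.    -1.   ]
 turn units [ 0.083  0.019 -1.538]
```

View pics/w14.png

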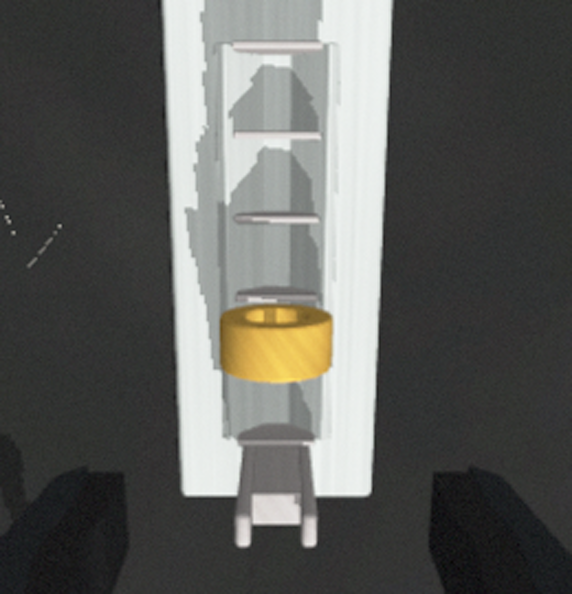

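Call:
move_arm([
  [0,0,0,0,0,-0.77],
  [0,0,0,0,0,-0.77],
  [-0.48,-0.22,0,0,0,0],
  [-0.7,-0.31,0,0,0,0],
  [-0.8,-0.35,0,0,0,0],
  [-0.8,-0.355,0,0,0,0],
  [-0.8,-0.355,0,0,0,0],
  [-0.8,-0.355,0,0,0,0],
  [-0.8,-0.355,0,0,0,0],
  [-0.8,-0.355,0,0,0,0],
  [-0.7,-0.31,0.1,0,0,0],
  [-0.5,-0.22,0.2,0,0,0],
  [-0.4,-0.19,0.2,0,0,0],
  [0,0,0,0,0,0],
  [0,0,0,0,0,0],
  [0,0,0,0,0,0],
], grip=0.8)

```text
time: 24.8
eef_pos: [0.4581, -0.2499, 0.1588]
orientation: [0.594, 0.804, 0.0, -0.0]
force: [0.1, 0.1, 0.6]
opening: 0.0705
```

Run:
```python
from h import *
shot('wrist','w15.png',(150,100,380,320),3)
delta([.4590,-.2510,.101],down(17))
```

```text
t 24.85 pos [ 0.4581 -0.2499  0.1589] F [-0.2   0.58  0.48] open 0.0705
 shift units [-0.033  0.012  1.447] tool y [0.956 0.293 0.   ] z [ 0.  0. -1.]
 turn units [ 0.004 -0.003  0.011]
```

View pics/w15.png

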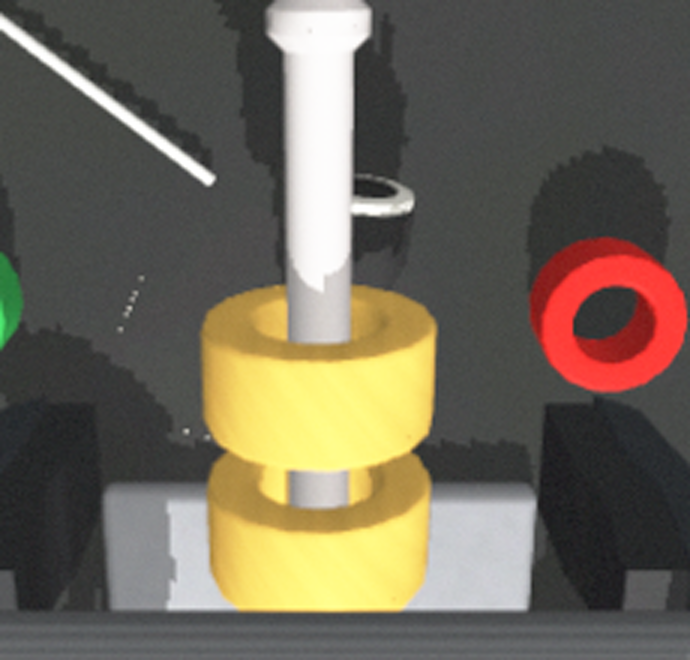

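Run:
```python
from h import *
c=load('wrist')
for n,x,y,z in (('t',319,360,.156),('r',319,469,.156),('rod',319.5,200,.14),('c2t',319,531,.156)): print(n,ptz(c,150+x/3,100+y/3,z).round(4))
```

```text
t [ 0.4555 -0.241   0.156 ]
r [ 0.4617 -0.261   0.156 ]
rod [ 0.4485 -0.2176  0.14  ]
c2t [ 0.4654 -0.2731  0.156 ]
```

Call:
move_arm([
  [-0.03,0,0.4,0,0,0],
  [0,0,0.5,0,0,0],
  [0,0,0.4,0,0,0],
  [0,0,0.14,0,0,0],
  [0,0,0,0,0,0],
  [0,0,0,0,0,0],
])

```text
time: 25.45
eef_pos: [0.4586, -0.252, 0.1016]
orientation: [0.595, 0.804, 0.0, 0.0]
force: [0.4, 0.6, -0.4]
opening: 0.0705
```

Call:
move_arm([
  [0,0,0,0,0,0],
  [0,0,0,0,0,0],
  [0,0,0,0,0,0],
  [0,0,0,0,0,0],
  [0,0,0,0,0,0],
  [0,0,-0.09,0,0,0],
  [0,0,-0.09,0,0,0],
  [0,0,0,0,0,0],
  [0,0,0,0,0,0],
], grip=0.2, squeeze=20)

```text
time: 26.35
eef_pos: [0.4581, -0.252, 0.108]
orientation: [0.595, 0.804, 0.0, -0.0]
force: [0.4, -0.4, -2.5]
opening: 0.0445
```

```bash
cat >> h.py <<'E'
def lat():
    p,r,s=pose();a=np.radians(17.05);d=np.array([-np.sin(a),np.cos(a)]);q=np.array([.4430,-.1990]);e=p[:2]-q;print(p.round(4),s['force'].round(2),'lateral mm',round(1000*(e[0]*d[1]-e[1]*d[0]),2),'along',round(1000*(e@d),1), 'yaw',np.degrees(np.arctan2(*r.as_matrix()[1::-1,1])).round(2))
E
python3 - <<'E'
from h import *
lat()
E
```

```text
[ 0.4581 -0.252   0.108 ] [ 0.4  -0.38 -2.51] lateral mm -1.05 along -55.1 yaw 17.0
```

Call:
move_arm([
  [0.2,0.02,0,0,0,0],
  [0.25,0,0,0,0,0],
  [0.25,0,0,0,0,0],
  [0.25,0,0,0,0,0],
  [0.25,0,0,0,0,0],
  [0.2,0,0,0,0,0],
  [0,0,0,0,0,0],
])

```text
time: 27.05
eef_pos: [0.4423, -0.1971, 0.1081]
orientation: [0.594, 0.804, 0.0, -0.0]
force: [-0.8, -0.3, -2.2]
opening: 0.0444
```

Run:
```python
from h import *
lat(); shot('wrist','w16.png',(150,60,380,280),2)
```

```text
[ 0.4423 -0.1971  0.1081] [-0.78 -0.28 -2.22] lateral mm -0.14 along 2.0 yaw 17.05
```

View pics/w16.png

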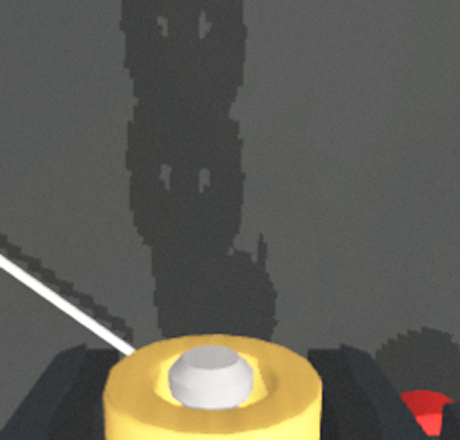

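Call:
move_arm([
  [0.2,0,0,0,0,0],
  [0.2,0,0,0,0,0],
  [0.2,0,0,0,0,0],
  [0.2,0,0,0,0,0],
  [0.2,0,0,0,0,0],
  [0.1,0,-0.4,0,0,0],
  [0,0,-0.6,0,0,0],
  [0,0,-0.2,0,0,0.77],
  [0,0,0,0,0,0.77],
])

```text
time: 28.0
eef_pos: [0.4301, -0.156, 0.1574]
orientation: [0.659, 0.752, 0.0, 0.001]
force: [0.6, -1.2, -3.0]
opening: 0.0446
```

Run:
```python
from h import *
delta([.4945,.107,.155],down(7.8))
```

```text
t 28.0 pos [ 0.4301 -0.156   0.1574] F [ 0.57 -1.24 -3.04] open 0.0446
 shift units [6.306 2.463 0.056] tool y [0.991 0.132 0.002] z [ 0.002 -0.001 -1.   ]
 turn units [ 0.019  0.013 -0.036]
```

Call:
move_arm([
  [0.4,0.16,0,0,0,0],
  [0.75,0.29,0,0,0,0],
  [0.8,0.31,0,0,0,0],
  [0.8,0.31,0,0,0,0],
  [0.8,0.31,0,0,0,0],
  [0.8,0.31,0,0,0,0],
  [0.8,0.31,0,0,0,0],
  [0.7,0.28,0,0,0,0],
  [0.35,0.14,0,0,0,0],
  [0.1,0.04,0,0,0,0],
  [0,0,0,0,0,0],
  [0,0,0,0,0,0],
])

```text
time: 29.2
eef_pos: [0.493, 0.1062, 0.1562]
orientation: [0.658, 0.753, 0.0, -0.0]
force: [-0.2, 0.3, -0.9]
opening: 0.0444
```

Run:
```python
from h import *
shot('wrist','w17.png',(130,20,390,290),2.2)
delta([.4945,.1097,.055],down(7.8))
```

```text
t 29.25 pos [0.4931 0.106  0.1562] F [-0.3  -0.29 -3.01] open 0.0448
 shift units [0.085 0.049 2.53 ] tool y [ 0.991  0.134 -0.   ] z [-0.  0. -1.]
 turn units [-0.003 -0.004 -0.017]
```

View pics/w17.png

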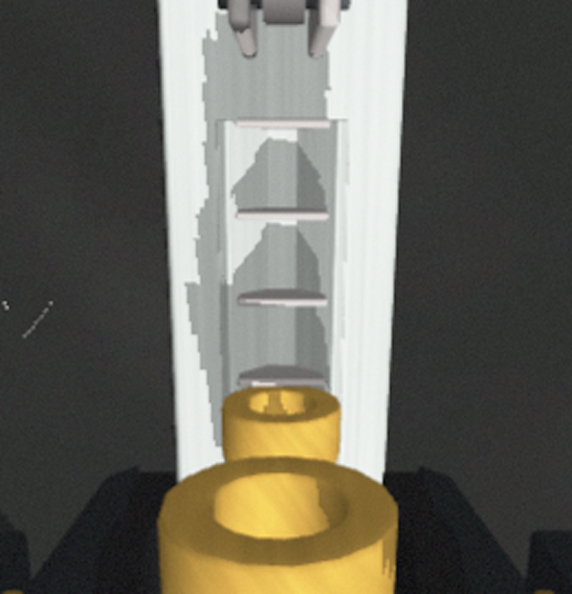

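```bash
cat >> h.py <<'E'
def plates(pts,ox=130,oy=20,s=2.2,name='wrist'):
    c=load(name); P=np.array([ptz(c,ox+x/s,oy+y/s,.043) for x,y in pts]); d=P[0]-P[-1]
    print(P.round(4).tolist(),'spacing',np.linalg.norm(d)/(len(P)-1),'yaw',np.degrees(np.arctan2(-d[0],d[1])))
E
python3 - <<'E'
from h import *
plates([(282.5,124),(282.5,215),(283,301),(284,383)])
E
```

```text
[[0.4838, 0.1874, 0.043], [0.488, 0.1566, 0.043], [0.4925, 0.1254, 0.043], [0.4973, 0.0937, 0.043]] spacing 0.03154776006910177 yaw 8.166133139008618
```

Call:
move_arm([
  [0.085,0.045,0.3,0,0,0],
  [0,0,0.7,0,0,0],
  [0,0,0.7,0,0,0],
  [0,0,0.5,0,0,0],
  [0,0,0.33,0,0,0],
  [0,0,0.3,0,0,0],
  [0,0,0.3,0,0,0],
  [0,0,0.2,0,0,0],
  [0,0,0,0,0,0],
])

```text
time: 30.15
eef_pos: [0.4939, 0.1103, 0.0218]
orientation: [0.658, 0.753, -0.001, -0.001]
force: [0.1, -0.2, -3.0]
opening: 0.0446
```

Run:
```python
from h import *
shot('wrist','w18.png',(130,20,390,290),2.2)
delta([.4945,.1097,.02],down(7.8))
```

```text
t 30.2 pos [0.4943 0.1103 0.0226] F [ 0.25  0.15 -1.9 ] open 0.0446
 shift units [-0.017  0.002  0.064] tool y [ 0.991  0.134 -0.001] z [-0.001  0.001 -1.   ]
 turn units [-0.011 -0.008 -0.012]
```

View pics/w18.png

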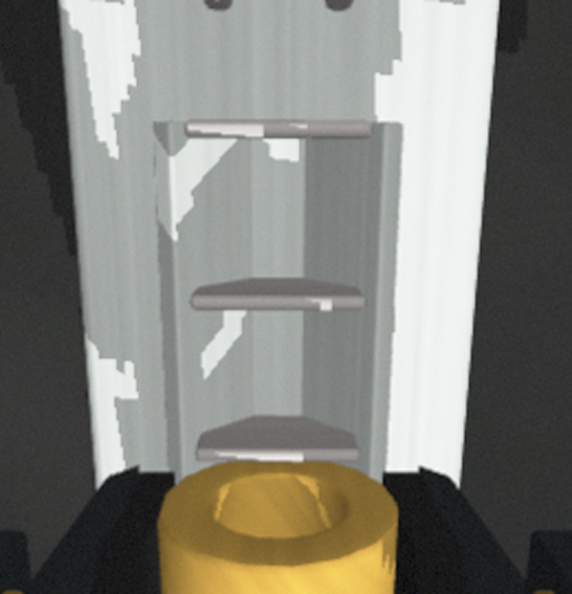

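Same relation as before. Lower, release, rise.

Call:
move_arm([
  [0,0,0.05,0,0,0],
  [0,0,0.05,0,0,0],
  [0,0,0,0,0,0],
])

```text
time: 30.5
eef_pos: [0.4947, 0.1104, 0.0199]
orientation: [0.658, 0.753, 0.0, 0.0]
force: [-2.3, -0.3, 5.2]
opening: 0.0448
```

Call:
move_arm([
  [0,0,0,0,0,0],
  [0,0,0,0,0,0],
  [0,0,0,0,0,0],
  [0,0,-0.2,0,0,0],
  [0,0,-0.5,0,0,0],
  [0,0,-0.8,0,0,0],
  [0,0,-0.9,0,0,0],
  [0,0,-0.9,0,0,0],
  [0,0,-0.7,0,0,0],
], grip=0.75)

```text
time: 31.4
eef_pos: [0.4947, 0.1104, 0.1818]
orientation: [0.658, 0.753, 0.001, 0.001]
force: [-0.1, 0.1, -0.0]
opening: 0.0661
```

Run:
```python
from h import *
shot('wrist','w19.png',(130,20,390,290),2.2)
delta([.4590,-.2510,.18],down(17))
```

```text
t 31.45 pos [0.4963 0.1105 0.1857] F [-0.07  0.26  4.6 ] open 0.0662
 shift units [-8.829 -2.147  0.128] tool y [0.991 0.135 0.009] z [ 0.009  0.    -1.   ]
 turn units [ 0.085  0.014 -1.539]
```

View pics/w19.png

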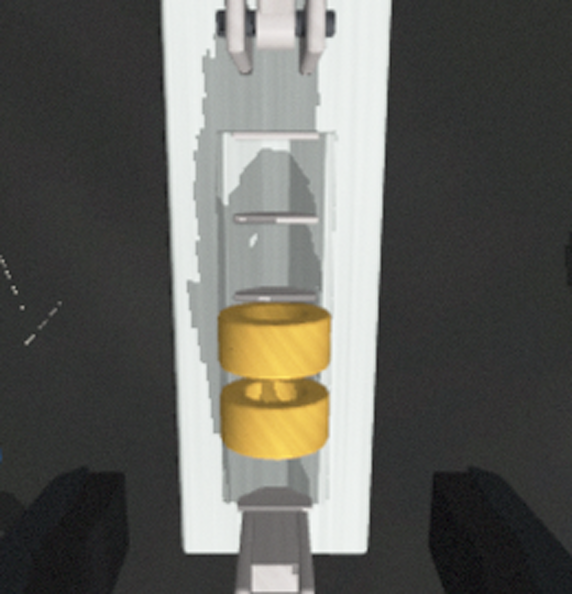

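Call:
move_arm([
  [0,0,0,0,0,-0.77],
  [0,0,0,0,0,-0.77],
  [-0.51,-0.2,0,0,0,0],
  [-0.8,-0.31,0,0,0,0],
  [-0.9,-0.345,0,0,0,0],
  [-0.9,-0.345,0,0,0,0],
  [-0.9,-0.345,0,0,0,0],
  [-0.9,-0.345,0,0,0,0],
  [-0.9,-0.345,0,0,0,0],
  [-0.9,-0.345,0,0,0,0],
  [-0.9,-0.345,0,0,0,0],
  [-0.8,-0.3,0.1,0,0,0],
  [-0.5,-0.18,0.2,0,0,0],
  [-0.3,-0.11,0.2,0,0,0],
  [0,0,0,0,0,0],
  [0,0,0,0,0,0],
  [0,0,0,0,0,0],
], grip=0.8)

```text
time: 33.15
eef_pos: [0.4681, -0.2819, 0.1593]
orientation: [0.594, 0.804, 0.0, -0.0]
force: [-0.2, -0.1, 1.0]
opening: 0.0703
```

Run:
```python
from h import *
shot('wrist','w20.png',(150,100,380,320),3)
delta([.4688,-.2830,.101],down(17.05))
```

```text
t 33.2 pos [ 0.4681 -0.282   0.1593] F [ 0.81  0.46 -0.97] open 0.07
 shift units [-0.03   0.01   1.458] tool y [0.956 0.294 0.   ] z [ 0.  0. -1.]
 turn units [ 0.004 -0.001  0.003]
```

View pics/w20.png

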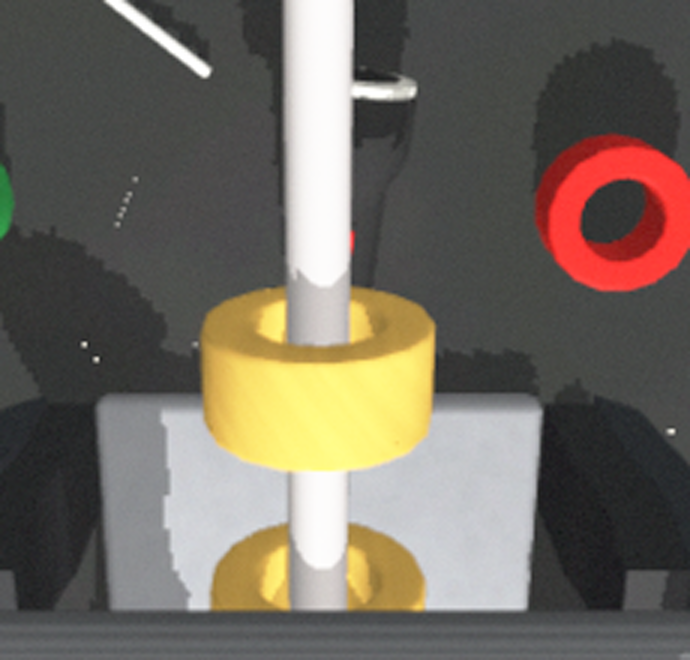

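Call:
move_arm([
  [-0.03,0.01,0.4,0,0,0],
  [0,0,0.5,0,0,0],
  [0,0,0.4,0,0,0],
  [0,0,0.14,0,0,0],
  [0,0,0,0,0,0],
  [0,0,0,0,0,0],
])

```text
time: 33.8
eef_pos: [0.4689, -0.284, 0.1021]
orientation: [0.595, 0.804, 0.0, 0.0]
force: [0.8, 0.3, -0.8]
opening: 0.0705
```

Call:
move_arm([
  [0,0,0,0,0,0],
  [0,0,0,0,0,0],
  [0,0,0,0,0,0],
  [0,0,0,0,0,0],
  [0,0,0,0,0,0],
  [0,0,-0.09,0,0,0],
  [0,0,-0.09,0,0,0],
  [0,0,0,0,0,0],
  [0,0,0,0,0,0],
], grip=0.2, squeeze=20)

```text
time: 34.7
eef_pos: [0.4685, -0.2839, 0.1084]
orientation: [0.595, 0.804, 0.0, -0.0]
force: [-0.1, 0.2, -1.8]
opening: 0.0444
```

Run:
```python
from h import *
lat()
```

```text
[ 0.4685 -0.2839  0.1084] [-0.07  0.19 -1.77] lateral mm -0.55 along -88.7 yaw 16.99
```

Call:
move_arm([
  [0.2,0.01,0,0,0,0],
  [0.25,0,0,0,0,0],
  [0.25,0,0,0,0,0],
  [0.25,0,0,0,0,0],
  [0.25,0,0,0,0,0],
  [0.25,0,0,0,0,0],
  [0.25,0,0,0,0,0],
  [0.25,0,0,0,0,0],
  [0.25,0,0,0,0,0],
  [0.1,0,0,0,0,0],
  [0,0,0,0,0,0],
])

```text
time: 35.8
eef_pos: [0.4419, -0.1954, 0.1086]
orientation: [0.595, 0.804, 0.0, -0.0]
force: [-0.4, -0.3, -1.4]
opening: 0.0443
```

Run:
```python
from h import *
lat(); shot('wrist','w21.png',(150,60,380,280),2)
```

```text
[ 0.4419 -0.1954  0.1086] [-0.41 -0.26 -1.44] lateral mm 0.02 along 3.8 yaw 17.03
```

View pics/w21.png

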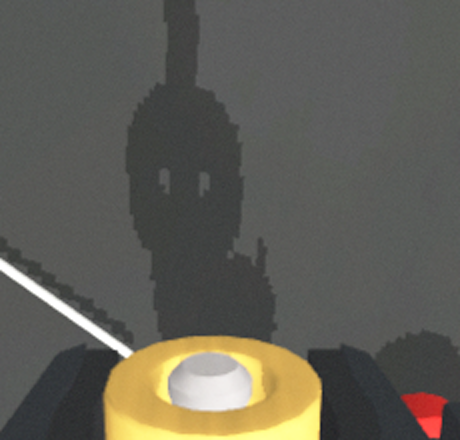

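Call:
move_arm([
  [0.2,0,0,0,0,0],
  [0.2,0,0,0,0,0],
  [0.2,0,0,0,0,0],
  [0.2,0,0,0,0,0],
  [0.2,0,0,0,0,0],
  [0.05,0,-0.4,0,0,0],
  [0,0,-0.6,0,0,0],
  [0,0,-0.2,0,0,0.76],
  [0,0,0,0,0,0.76],
])

```text
time: 36.75
eef_pos: [0.4301, -0.1556, 0.1578]
orientation: [0.658, 0.753, 0.0, 0.001]
force: [-1.0, 0.6, -1.4]
opening: 0.0445
```

Call:
move_arm([
  [0.4,0.14,0,0,0,0],
  [0.75,0.26,0,0,0,0],
  [0.8,0.28,0,0,0,0],
  [0.8,0.28,0,0,0,0],
  [0.8,0.28,0,0,0,0],
  [0.8,0.28,0,0,0,0],
  [0.8,0.28,0,0,0,0],
  [0.8,0.28,0,0,0,0],
  [0.7,0.25,0,0,0,0],
  [0.35,0.12,0,0,0,0],
  [0.1,0.04,0,0,0,0],
  [0,0,0,0,0,0],
  [0,0,0,0,0,0],
])

```text
time: 38.05
eef_pos: [0.4893, 0.1383, 0.1566]
orientation: [0.657, 0.754, -0.0, -0.0]
force: [-0.2, 0.4, -2.0]
opening: 0.0447
```

Run:
```python
from h import *
shot('wrist','w22.png',(130,20,390,290),2.2)
delta([.4903,.1412,.055],down(7.9))
```

```text
t 38.1 pos [0.4894 0.1382 0.1566] F [-0.28 -0.04 -2.  ] open 0.0446
 shift units [0.07  0.033 2.541] tool y [ 0.991  0.136 -0.   ] z [-0.  0. -1.]
 turn units [-0.003 -0.004 -0.016]
```

View pics/w22.png

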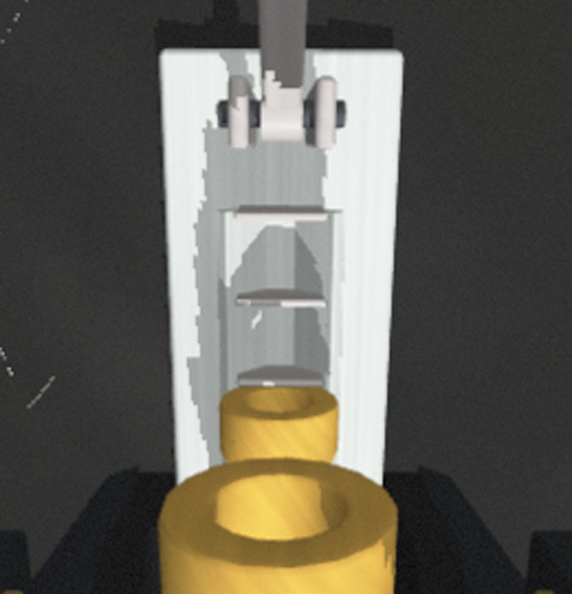

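Run:
```python
from h import *
plates([(281.5,215),(281.5,301),(282,383)])
```

```text
[[0.4839, 0.1886, 0.043], [0.4883, 0.1574, 0.043], [0.4929, 0.1255, 0.043]] spacing 0.031841587375473816 yaw 8.06539347411487
```

Call:
move_arm([
  [0.075,0.03,0.3,0,0,0],
  [0,0,0.7,0,0,0],
  [0,0,0.7,0,0,0],
  [0,0,0.5,0,0,0],
  [0,0,0.33,0,0,0],
  [0,0,0.3,0,0,0],
  [0,0,0.3,0,0,0],
  [0,0,0.2,0,0,0],
  [0,0,0,0,0,0],
])

```text
time: 39.0
eef_pos: [0.4896, 0.1421, 0.0222]
orientation: [0.657, 0.754, -0.001, -0.001]
force: [0.4, -0.1, -1.9]
opening: 0.0441
```

Run:
```python
from h import *
shot('wrist','w23.png',(130,20,390,290),2.2)
delta([.4905,.1414,.02],down(7.9))
```

```text
t 39.05 pos [0.49   0.1422 0.023 ] F [ 0.23 -0.57 -1.53] open 0.045
 shift units [-0.022  0.009  0.075] tool y [ 0.991  0.137 -0.001] z [-0.001  0.001 -1.   ]
 turn units [-0.01  -0.007 -0.008]
```

View pics/w23.png

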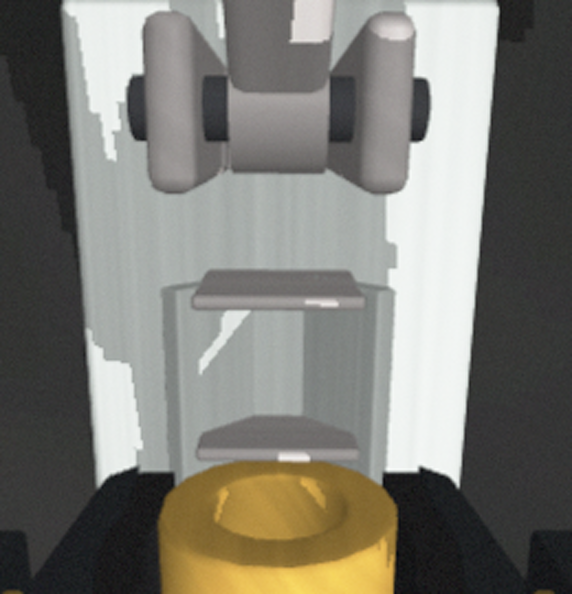

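Call:
move_arm([
  [0,0,0.05,0,0,0],
  [0,0,0.05,0,0,0],
  [0,0,0,0,0,0],
])

```text
time: 39.35
eef_pos: [0.4904, 0.1424, 0.0199]
orientation: [0.657, 0.754, 0.0, 0.0]
force: [-1.1, -0.6, 2.9]
opening: 0.0447
```

Call:
move_arm([
  [0,0,0,0,0,0],
  [0,0,0,0,0,0],
  [0,0,0,0,0,0],
  [0,0,-0.2,0,0,0],
  [0,0,-0.5,0,0,0],
  [0,0,-0.8,0,0,0],
  [0,0,-0.9,0,0,0],
  [0,0,-0.9,0,0,0],
  [0,0,-0.7,0,0,0],
], grip=0.75)

```text
time: 40.25
eef_pos: [0.4904, 0.1424, 0.1823]
orientation: [0.657, 0.754, 0.001, 0.001]
force: [0.0, 0.0, -0.8]
opening: 0.066
```

Run:
```python
from h import *
shot('wrist','w24.png',(130,20,390,290),2.2)
delta([.4590,-.2510,.18],down(17))
```

```text
t 40.3 pos [0.492  0.1426 0.1861] F [0.69 0.34 3.11] open 0.0661
 shift units [-9.633 -2.168  0.135] tool y [0.991 0.137 0.009] z [ 0.009  0.001 -1.   ]
 turn units [ 0.086  0.008 -1.519]
```

View pics/w24.png

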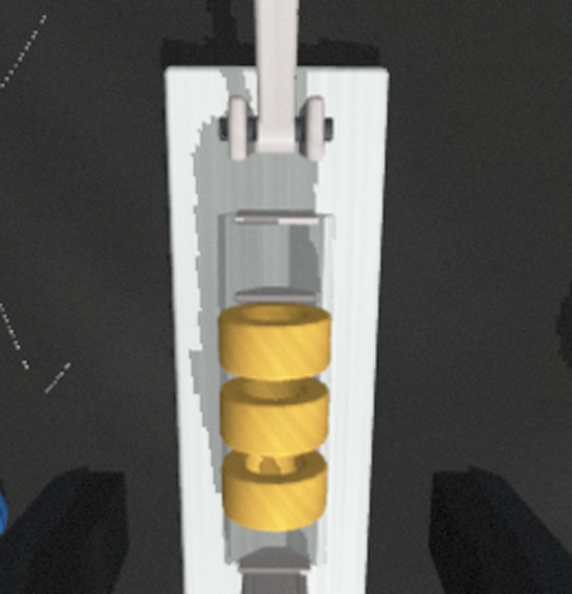

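Call:
move_arm([
  [0,0,0,0,0,-0.76],
  [0,0,0,0,0,-0.76],
  [-0.5,-0.16,0,0,0,0],
  [-0.8,-0.26,0,0,0,0],
  [-0.95,-0.305,0,0,0,0],
  [-0.95,-0.305,0,0,0,0],
  [-0.95,-0.305,0,0,0,0],
  [-0.95,-0.305,0,0,0,0],
  [-0.95,-0.305,0,0,0,0],
  [-0.95,-0.305,0,0,0,0],
  [-0.95,-0.305,0,0,0,0],
  [-0.95,-0.305,0,0,0,0],
  [-0.95,-0.305,0,0,0,0],
  [-0.8,-0.255,0.1,0,0,0],
  [-0.46,-0.15,0.2,0,0,0],
  [-0.25,-0.08,0.2,0,0,0],
  [0,0,0,0,0,0],
  [0,0,0,0,0,0],
  [0,0,0,0,0,0],
], grip=0.8)

```text
time: 42.2
eef_pos: [0.4838, -0.3337, 0.1596]
orientation: [0.594, 0.804, 0.0, -0.0]
force: [-0.9, -0.4, -0.1]
opening: 0.0707
```

Run:
```python
from h import *
shot('wrist','w25.png',(150,100,380,320),3)
delta([.4846,-.3347,.104],down(17.05))
```

```text
t 42.25 pos [ 0.4838 -0.3338  0.1597] F [-0.35  1.64  0.09] open 0.0704
 shift units [-0.028  0.012  1.393] tool y [0.956 0.294 0.   ] z [ 0.  0. -1.]
 turn units [ 0.003 -0.001  0.004]
```

View pics/w25.png

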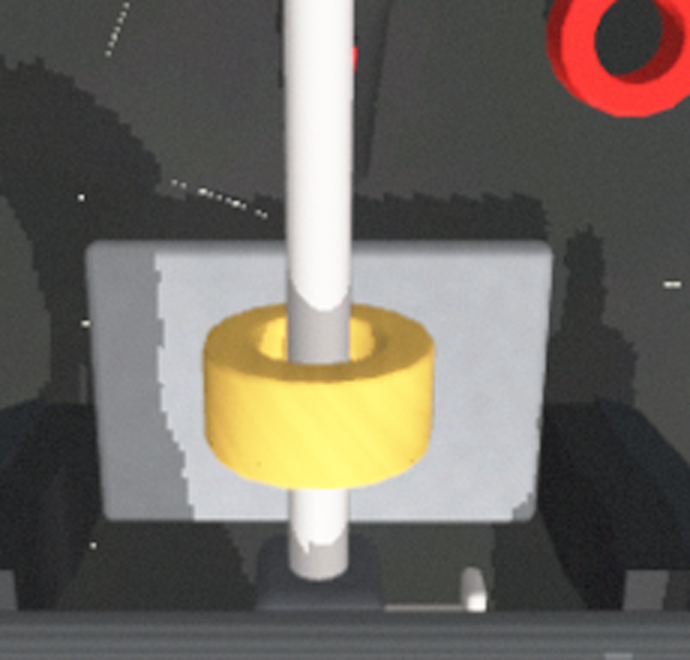

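Call:
move_arm([
  [-0.12,0.01,0.3,0,0,0],
  [0,0,0.5,0,0,0],
  [0,0,0.4,0,0,0],
  [0,0,0.18,0,0,0],
  [0,0,0,0,0,0],
  [0,0,0,0,0,0],
])

```text
time: 42.85
eef_pos: [0.4855, -0.3395, 0.1044]
orientation: [0.595, 0.804, 0.0, 0.0]
force: [0.4, 0.8, 0.6]
opening: 0.0703
```

Call:
move_arm([
  [0,0,0,0,0,0],
  [0,0,0,0,0,0],
  [0,0,0,0,0,0],
  [0,0,0,0,0,0],
  [0,0,0,0,0,0],
  [0,0,-0.09,0,0,0],
  [0,0,-0.09,0,0,0],
  [0,0,0,0,0,0],
  [0,0,0,0,0,0],
], grip=0.2, squeeze=20)

```text
time: 43.75
eef_pos: [0.4852, -0.3393, 0.1112]
orientation: [0.595, 0.804, 0.0, -0.0]
force: [0.3, 0.4, -2.1]
opening: 0.0447
```

Run:
```python
from h import *
lat()
```

```text
[ 0.4852 -0.3393  0.1112] [ 0.31  0.4  -2.06] lateral mm -0.8 along -146.5 yaw 17.0
```

Call:
move_arm([
  [0.2,0.015,0,0,0,0],
  [0.25,0,0,0,0,0],
  [0.25,0,0,0,0,0],
  [0.25,0,0,0,0,0],
  [0.25,0,0,0,0,0],
  [0.25,0,0,0,0,0],
  [0.25,0,0,0,0,0],
  [0.25,0,0,0,0,0],
  [0.25,0,0,0,0,0],
  [0.25,0,0,0,0,0],
  [0.25,0,0,0,0,0],
  [0.25,0,0,0,0,0],
  [0.25,0,0,0,0,0],
  [0.25,0,0,0,0,0],
  [0.25,0,0,0,0,0],
  [0.05,0,0,0,0,0],
  [0,0,0,0,0,0],
])

```text
time: 45.45
eef_pos: [0.442, -0.1954, 0.1114]
orientation: [0.595, 0.804, 0.0, -0.0]
force: [0.3, 0.0, -1.4]
opening: 0.0446
```

Run:
```python
from h import *
lat(); shot('wrist','w26.png',(150,60,380,280),2)
```

```text
[ 0.442  -0.1954  0.1114] [ 0.34  0.05 -1.44] lateral mm 0.07 along 3.7 yaw 17.02
```

View pics/w26.png

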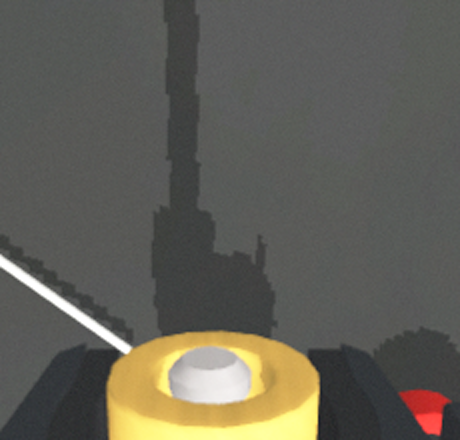

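Call:
move_arm([
  [0.2,0,0,0,0,0],
  [0.2,0,0,0,0,0],
  [0.2,0,0,0,0,0],
  [0.2,0,0,0,0,0],
  [0.2,0,0,0,0,0],
  [0.05,0,-0.4,0,0,0],
  [0,0,-0.6,0,0,0],
  [0,0,-0.2,0,0,0.75],
  [0,0,0,0,0,0.75],
])

```text
time: 46.4
eef_pos: [0.4301, -0.1554, 0.1606]
orientation: [0.657, 0.754, 0.0, 0.001]
force: [-0.3, 0.2, -1.6]
opening: 0.0447
```

Call:
move_arm([
  [0.45,0.14,0,0,0,0],
  [0.8,0.26,0,0,0,0],
  [0.9,0.29,0,0,0,0],
  [0.9,0.29,0,0,0,0],
  [0.9,0.29,0,0,0,0],
  [0.9,0.29,0,0,0,0],
  [0.9,0.29,0,0,0,0],
  [0.8,0.26,0,0,0,0],
  [0.7,0.22,0,0,0,0],
  [0.35,0.11,0,0,0,0],
  [0.15,0.05,0,0,0,0],
  [0,0,0,0,0,0],
  [0,0,0,0,0,0],
])

```text
time: 47.7
eef_pos: [0.4851, 0.1644, 0.1594]
orientation: [0.656, 0.754, -0.0, -0.0]
force: [-1.2, -1.1, -1.1]
opening: 0.0444
```

Run:
```python
from h import *
shot('wrist','w27.png',(130,20,390,290),2.2)
delta([.4861,.1730,.055],down(8))
```

```text
t 47.75 pos [0.4851 0.1643 0.1595] F [-0.49 -0.65 -1.45] open 0.0445
 shift units [0.212 0.054 2.612] tool y [ 0.99   0.138 -0.   ] z [-0.  0. -1.]
 turn units [-0.003 -0.003 -0.012]
```

View pics/w27.png

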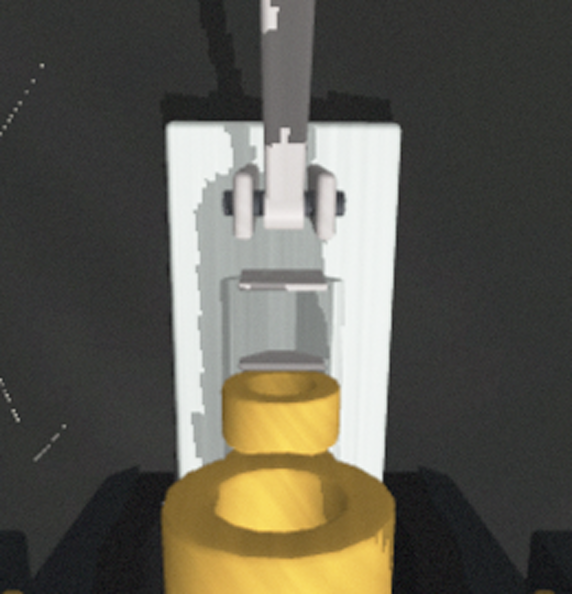

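Run:
```python
from h import *
plates([(283.5,286),(283.5,364)])
```

```text
[[0.484, 0.1886, 0.043], [0.4883, 0.1584, 0.043]] spacing 0.03048536078106654 yaw 8.062535702036518
```

Call:
move_arm([
  [0.22,0.05,0.3,0,0,0],
  [0,0,0.7,0,0,0],
  [0,0,0.7,0,0,0],
  [0,0,0.5,0,0,0],
  [0,0,0.4,0,0,0],
  [0,0,0.3,0,0,0],
  [0,0,0.3,0,0,0],
  [0,0,0.1,0,0,0],
  [0,0,0,0,0,0],
])

```text
time: 48.65
eef_pos: [0.4856, 0.1743, 0.0267]
orientation: [0.656, 0.755, -0.0, -0.001]
force: [1.2, -0.0, -0.8]
opening: 0.0443
```

Run:
```python
from h import *
shot('wrist','w28.png',(130,20,390,290),2.2)
delta([.4861,.1735,.0225],down(8))
```

```text
t 48.7 pos [0.4859 0.1743 0.0273] F [ 0.91  0.06 -1.4 ] open 0.0445
 shift units [-0.021  0.002  0.12 ] tool y [ 0.99   0.139 -0.   ] z [-0.     0.001 -1.   ]
 turn units [-0.004 -0.006 -0.004]
```

View pics/w28.png

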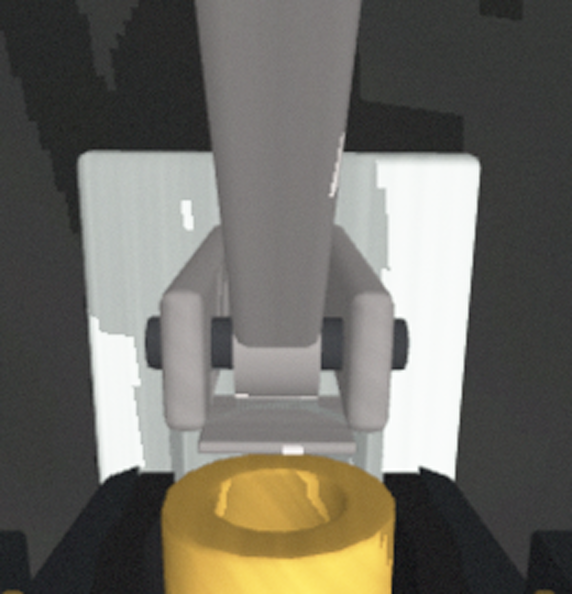

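Call:
move_arm([
  [-0.01,0,0.06,0,0,0],
  [0,0,0.06,0,0,0],
  [0,0,0,0,0,0],
])

```text
time: 49.0
eef_pos: [0.486, 0.1739, 0.0226]
orientation: [0.656, 0.755, 0.0, -0.0]
force: [-0.2, 0.6, -1.1]
opening: 0.0447
```

Call:
move_arm([
  [0,0,0.03,0,0,0],
  [0,0,0,0,0,0],
])

```text
time: 49.2
eef_pos: [0.486, 0.174, 0.0214]
orientation: [0.656, 0.755, 0.0, -0.0]
force: [0.2, -0.4, -1.9]
opening: 0.0446
```

Call:
move_arm([
  [0,0,0.03,0,0,0],
  [0,0,0,0,0,0],
])

```text
time: 49.4
eef_pos: [0.4859, 0.174, 0.0205]
orientation: [0.656, 0.755, 0.0, -0.0]
force: [-0.9, -0.1, 2.2]
opening: 0.0445
```

Run:
```python
from h import *
shot('wrist','w29.png',(130,20,390,290),2.2)
delta([.4861,.1735,.0225],down(8))
shot('scene','s10.png',(150,130,350,280),4)
```

```text
t 49.45 pos [0.4859 0.174  0.0205] F [-1.61 -0.57  2.5 ] open 0.0444
 shift units [-0.012  0.004 -0.049] tool y [ 0.99   0.139 -0.   ] z [-0.     0.001 -1.   ]
 turn units [-0.    -0.005 -0.001]
```

View pics/w29.png

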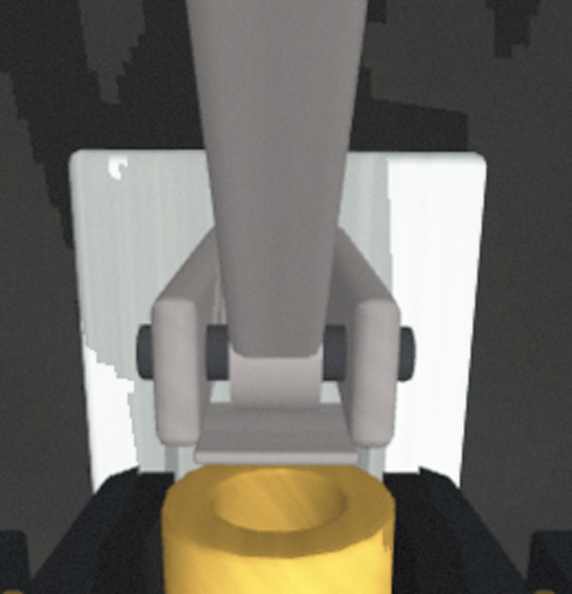

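View pics/s10.png

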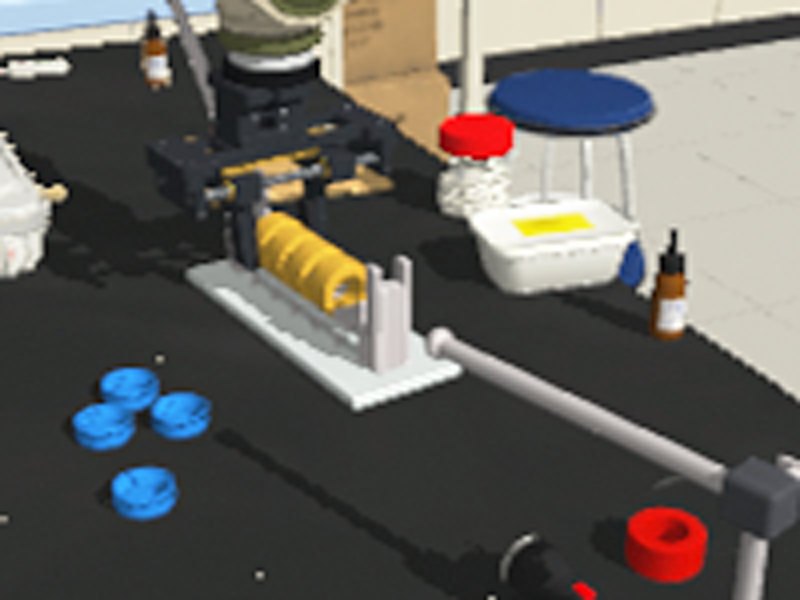

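Call:
move_arm([
  [0,0,0,0,0,0],
  [0,0,0,0,0,0],
  [0,0,0,0,0,0],
  [0,0,-0.2,0,0,0],
  [-0.1,0,-0.5,0,0,0],
  [-0.3,0,-0.8,0,0,0],
  [-0.3,0,-0.9,0,0,0],
  [-0.3,0,-0.9,0,0,0],
  [-0.2,0,-0.7,0,0,0],
  [0,0,0,0,0,0],
], grip=0.75)

```text
time: 50.5
eef_pos: [0.4943, 0.1257, 0.1843]
orientation: [0.656, 0.754, 0.003, 0.003]
force: [0.3, -0.7, -0.1]
opening: 0.0659
```

Run:
```python
from h import *
shot('wrist','w30.png',(130,0,390,270),2.2)
p,r,s=pose(); print(p)
c=load('wrist')
shot('scene','s11.png',(100,50,350,240),3.2)
```

```text
[0.49331633 0.12605322 0.18205041]
```

View pics/w30.png

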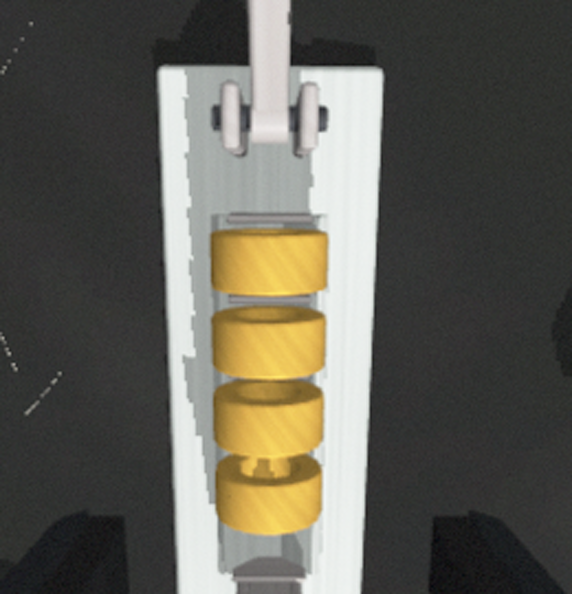

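View pics/s11.png

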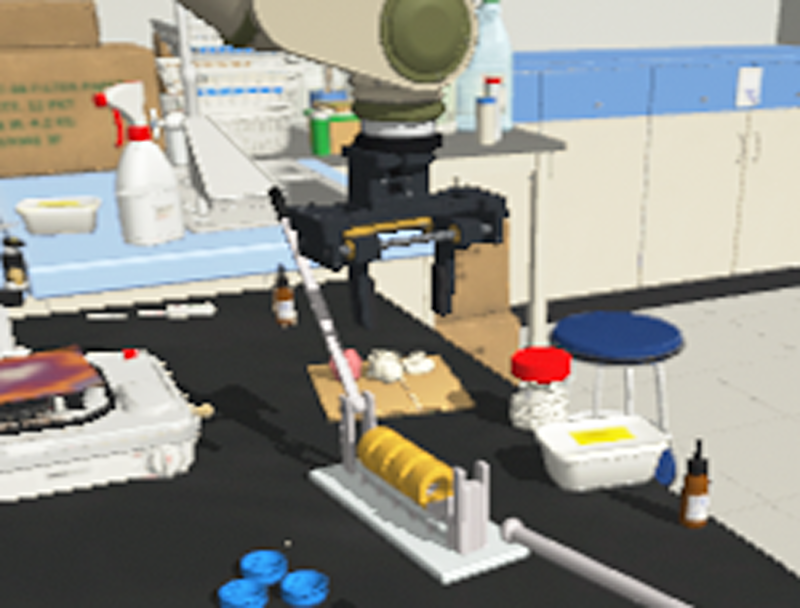

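Run:
```python
from h import *
c=load('wrist'); P=cloud(c); im=c['pixels'].astype(int)
yel=(im[...,0]>140)&(im[...,2]<100)&(im[...,1]>90)&(P[...,2]>.0655)
n,l,st,ce=cv2.connectedComponentsWithStats(yel.astype(np.uint8))
for i in range(1,n):
    if st[i,4]>20:
        Q=P[l==i]; a=np.radians(8); ry=np.array([-np.sin(a),np.cos(a)]); s=Q[:,:2]@ry
        print(st[i],np.percentile(Q[:,2],[50,98]).round(4),Q[:,:2].mean(0).round(4),'s range',s.min().round(4),s.max().round(4))
plates([(268,217),(268.5,298)],130,0)
```

```text
[234 106  37  28 883] [0.0688 0.0709] [0.4853 0.1738] s range 0.0934 0.1151
[234 146  36  26 777] [0.0687 0.0709] [0.4893 0.1421] s range 0.0617 0.0831
[235 182  34  26 717] [0.0688 0.0709] [0.4934 0.1108] s range 0.0298 0.0517
[236 218  33  24 655] [0.0688 0.0711] [0.498  0.0782] s range -0.0032 0.0186
[ 70 308   8  42 166] [0.2823 0.2836] [0.4506 0.1453] s range 0.0759 0.0852
[439 316   4  27  65] [0.283  0.2841] [0.5298 0.1567] s range 0.0784 0.084
[[0.483, 0.1886, 0.043], [0.4874, 0.1573, 0.043]] spacing 0.03155508475576889 yaw 8.066616753995714
```

Run:
```python
from h import *
c=load('scene')
for x,y in ((277,200),(274,191),(281,210),(290,230),(350,395)):
    print(pt(c,int(round(100+x/3.2)),int(round(50+y/3.2))).round(4))
shot('top','t4.png',(60,170,200,260),5.5)
```

```text
[0.4584 0.3733 0.2654]
[0.4566 0.3768 0.2716]
[0.4579 0.3633 0.2541]
[0.4624 0.3492 0.2366]
[0.4724 0.2256 0.096 ]
```

View pics/t4.png

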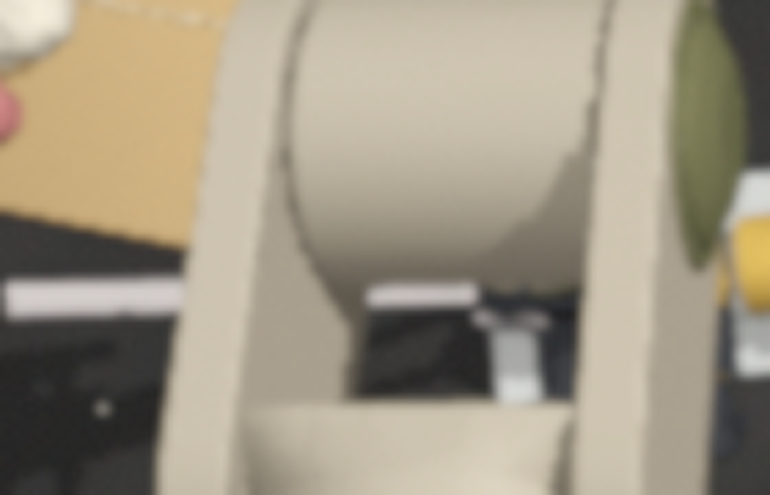

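Call:
move_arm([
  [0,0,-0.8,0,0,0],
  [0,0,-0.8,0,0,0],
  [0,0,-0.8,0,0,0],
  [0.4,0,-0.6,0,0,0],
  [0.7,0,-0.2,0,0,0],
  [0.8,0,0,0,0,0],
  [0.8,0,0,0,0,0],
  [0.8,0,0,0,0,0],
  [0.8,0,0,0,0,0],
  [0.8,0,0,0,0,0],
  [0.7,0,0,0,0,0],
  [0.35,0,0,0,0,0],
  [0,0,0,0,0,0],
  [0,0,0,0,0,0],
], grip=0.55)

```text
time: 52.05
eef_pos: [0.4586, 0.3693, 0.3078]
orientation: [0.656, 0.755, -0.0, -0.0]
force: [-0.2, 0.4, 0.1]
opening: 0.0481
```

Run:
```python
from h import *
shot('wrist','w31.png',(130,60,390,330),2.2)
delta([.4583,.3695,.230],down(8))
```

```text
t 52.1 pos [0.4587 0.3689 0.3081] F [-0.39 -0.56  0.05] open 0.0486
 shift units [ 0.015 -0.007  1.952] tool y [ 0.99   0.138 -0.001] z [-0.001 -0.    -1.   ]
 turn units [-0.007 -0.    -0.009]
```

View pics/w31.png

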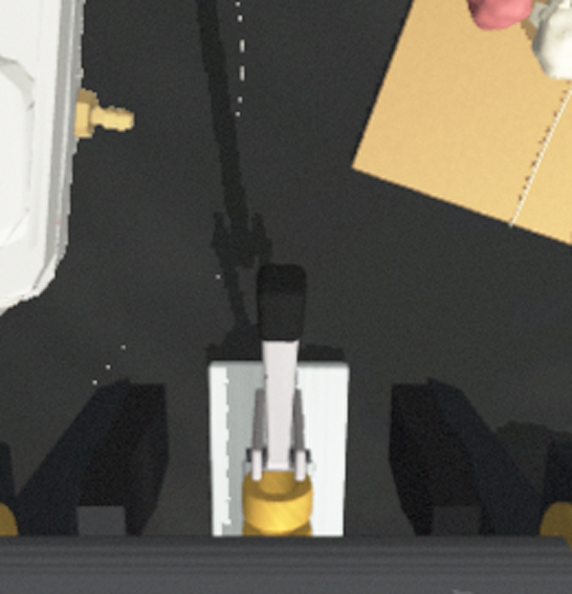

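Run:
```python
from h import *
c=load('wrist')
for x,y in ((282,275),(282,300),(282,335),(281,360),(280,440)): print(pt(c,int(130+x/2.2),int(60+y/2.2)).round(4))
```

```text
[nan nan nan]
[0.4582 0.3808 0.2726]
[0.4608 0.3626 0.252 ]
[0.4628 0.3443 0.2278]
[0.4752 0.2565 0.126 ]
  return _methods._mean(a, axis=axis, dtype=dtype,
  ret = ret.dtype.type(ret / rcount)
```

Call:
move_arm([
  [0.1,0.02,0.3,0,0,0],
  [0,0,0.6,0,0,0],
  [0,0,0.6,0,0,0],
  [0,0,0.35,0,0,0],
  [0,0,0.15,0,0,0],
  [0,0,0,0,0,0],
  [0,0,0,0,0,0],
])

```text
time: 52.8
eef_pos: [0.4591, 0.3739, 0.229]
orientation: [0.656, 0.755, 0.001, -0.0]
force: [0.8, 0.7, -0.4]
opening: 0.0485
```

Call:
move_arm([
  [0,0,0,0,0,0],
  [0,0,0,0,0,0],
  [0,0,0,0,0,0],
  [0,0,0,0,0,0],
  [0,0,0,0,0,0],
  [0,0,0,0,0,0],
], grip=0, squeeze=12)

```text
time: 53.4
eef_pos: [0.4586, 0.374, 0.2284]
orientation: [0.656, 0.755, 0.0, -0.0]
force: [0.1, 0.4, 0.4]
opening: 0.014
```

Run:
```python
from h import *
p,r,s=pose(); print(p,s['force'],s['opening'])
a=np.radians(8); ry=np.array([-np.sin(a),np.cos(a)])
hg=np.array([.4791,.223]); g=p+np.array([0,0,.0345]); A=(g[:2]-hg)@ry; Z=g[2]-.083; rr=np.hypot(A,Z); th0=np.arctan2(Z,-A); print('r',rr,'th',th0,'lat',(g[:2]-hg)@[np.cos(a),np.sin(a)])
for th1,n in ((0.03,44),):
    th=np.linspace(th0,th1,n+1); X=-rr*np.cos(th); Zs=rr*np.sin(th)
    print(np.c_[np.diff(X)/.04,-np.diff(Zs)/.04].round(2).tolist())
```

```text
[0.45856338 0.37404249 0.2284456 ] [0.07217593 0.37687492 0.36358028] 0.013997044899301888
r 0.2358294687150305 th 2.2736004339962075 lat 0.0006842889304412396
[[-0.23, -0.19], [-0.24, -0.18], [-0.25, -0.16], [-0.26, -0.15], [-0.27, -0.14], [-0.27, -0.12], [-0.28, -0.11], [-0.29, -0.09], [-0.29, -0.08], [-0.29, -0.07], [-0.3, -0.05], [-0.3, -0.03], [-0.3, -0.02], [-0.3, -0.0], [-0.3, 0.01], [-0.3, 0.03], [-0.3, 0.04], [-0.3, 0.06], [-0.29, 0.07], [-0.29, 0.09], [-0.28, 0.1], [-0.28, 0.12], [-0.27, 0.13], [-0.26, 0.14], [-0.26, 0.16], [-0.25, 0.17], [-0.24, 0.18], [-0.23, 0.19], [-0.22, 0.2], [-0.21, 0.22], [-0.2, 0.23], [-0.19, 0.24], [-0.17, 0.25], [-0.16, 0.25], [-0.15, 0.26], [-0.13, 0.27], [-0.12, 0.28], [-0.11, 0.28], [-0.09, 0.29], [-0.08, 0.29], [-0.06, 0.29], [-0.05, 0.3], [-0.03, 0.3], [-0.02, 0.3]]
```

Call:
move_arm([
  [-0.12,-0.0,-0.1,0,0,0],
  [-0.23,0,-0.19,0,0,0],
  [-0.25,0,-0.17,0,0,0],
  [-0.25,0,-0.16,0,0,0],
  [-0.26,0,-0.15,0,0,0],
  [-0.27,0,-0.13,0,0,0],
  [-0.28,0,-0.12,0,0,0],
  [-0.28,0,-0.1,0,0,0],
  [-0.29,0,-0.09,0,0,0],
  [-0.29,0,-0.07,0,0,0],
  [-0.29,0,-0.06,0,0,0],
  [-0.3,0,-0.04,0,0,0],
  [-0.3,0,-0.02,0,0,0],
  [-0.3,0,0,0,0,0],
])

```text
time: 54.8
eef_pos: [0.4797, 0.226, 0.2851]
orientation: [0.656, 0.755, 0.001, 0.0]
force: [-4.7, 0.9, 5.8]
opening: 0.0142
```

```bash
cat > arc.py <<'E'
from h import *
def arc(n,th1=0.03,hg=(.4791,.223)):
    p,r,s=pose(); a=np.radians(8); ry=np.array([-np.sin(a),np.cos(a)])
    g=p+np.array([0,0,.0345]); A=(g[:2]-hg)@ry; Z=g[2]-.083; rr=np.hypot(A,Z); th0=np.arctan2(Z,-A); print(p.round(4),s['force'].round(1),s['opening'],'r',rr,'th',th0,'lat',(g[:2]-hg)@[np.cos(a),np.sin(a)])
    th=np.linspace(th0,th1,n+1); X=-rr*np.cos(th); Zs=rr*np.sin(th)
    print(np.c_[np.diff(X)/.04,-np.diff(Zs)/.04].round(2).tolist())
E
python3 -c "
from arc import *
arc(29)"
```

```text
[0.4797 0.226  0.2851] [-4.7  0.9  5.8] 0.014185822625745092 r 0.23660898605379077 th 1.5830144996693114 lat 0.0009647082509746462
[[-0.32, 0.0], [-0.32, 0.02], [-0.31, 0.04], [-0.31, 0.06], [-0.31, 0.07], [-0.3, 0.09], [-0.3, 0.1], [-0.29, 0.12], [-0.29, 0.14], [-0.28, 0.15], [-0.27, 0.17], [-0.26, 0.18], [-0.25, 0.19], [-0.24, 0.21], [-0.23, 0.22], [-0.22, 0.23], [-0.2, 0.24], [-0.19, 0.25], [-0.18, 0.26], [-0.16, 0.27], [-0.15, 0.28], [-0.13, 0.29], [-0.12, 0.29], [-0.1, 0.3], [-0.08, 0.31], [-0.07, 0.31], [-0.05, 0.31], [-0.03, 0.31], [-0.02, 0.32]]
```

Call:
move_arm([
  [-0.31,0,0.01,0,0,0],
  [-0.31,0,0.02,0,0,0],
  [-0.31,0,0.04,0,0,0],
  [-0.31,0,0.06,0,0,0],
  [-0.31,0,0.07,0,0,0],
  [-0.3,0,0.09,0,0,0],
  [-0.3,0,0.1,0,0,0],
  [-0.29,0,0.12,0,0,0],
  [-0.29,0,0.14,0,0,0],
  [-0.28,0,0.15,0,0,0],
  [-0.27,0,0.17,0,0,0],
  [-0.26,0,0.18,0,0,0],
  [-0.25,0,0.19,0,0,0],
  [-0.24,0,0.21,0,0,0],
])

```text
time: 56.2
eef_pos: [0.5014, 0.0668, 0.221]
orientation: [0.656, 0.755, -0.0, -0.001]
force: [-5.2, 0.8, -0.7]
opening: 0.0139
```

```bash
python3 -c "
from arc import *
arc(15,0.0)
shot('scene','s12.png',(150,90,350,240),4)
"
```

```text
[0.5014 0.0668 0.221 ] [-5.2  0.8 -0.7] 0.01392211329889621 r 0.23384592277347432 th 0.829915878052552 lat 0.0003574765128827699
[[-0.23, 0.22], [-0.22, 0.24], [-0.21, 0.25], [-0.19, 0.26], [-0.18, 0.27], [-0.16, 0.28], [-0.15, 0.29], [-0.13, 0.3], [-0.11, 0.3], [-0.1, 0.31], [-0.08, 0.31], [-0.06, 0.32], [-0.04, 0.32], [-0.03, 0.32], [-0.01, 0.32]]
```

View pics/s12.png

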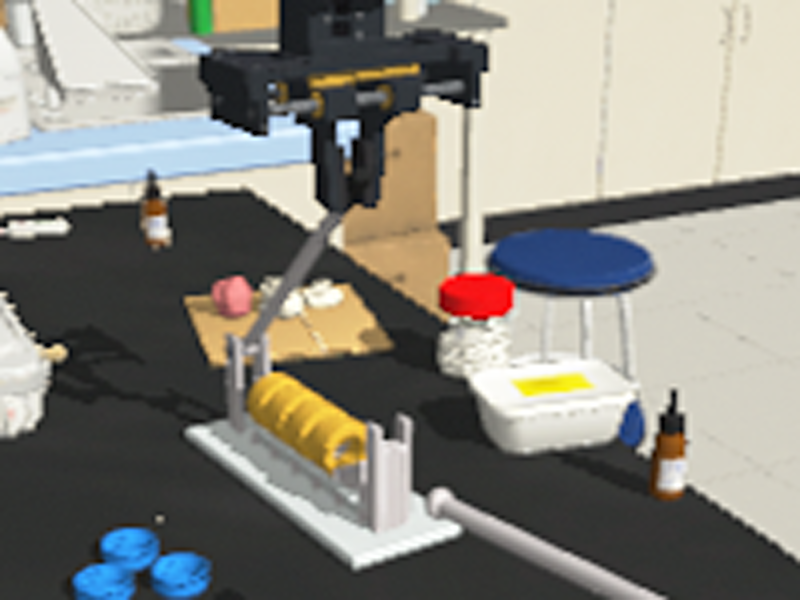

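Call:
move_arm([
  [-0.23,-0.01,0.22,0,0,0],
  [-0.22,-0.01,0.24,0,0,0],
  [-0.21,-0.01,0.25,0,0,0],
  [-0.19,0,0.26,0,0,0],
  [-0.18,0,0.27,0,0,0],
  [-0.16,0,0.28,0,0,0],
  [-0.15,0,0.29,0,0,0],
  [-0.13,0,0.3,0,0,0],
  [-0.11,0,0.3,0,0,0],
  [-0.1,0,0.31,0,0,0],
  [-0.08,0,0.31,0,0,0],
  [-0.06,0,0.31,0,0,0],
])

```text
time: 57.45
eef_pos: [0.5095, -0.0046, 0.0869]
orientation: [0.656, 0.755, -0.0, -0.002]
force: [-5.5, 4.4, 0.2]
opening: 0.0139
```

```bash
python3 -c "
from arc import *
arc(4,0.0)
shot('wrist','w32.png',(130,20,390,290),2.2)
"
```

```text
[ 0.5095 -0.0046  0.0869] [-5.5  4.4  0.2] 0.01389531981790441 r 0.23285550745493377 th 0.1658149734501773 lat -0.0015984115746328562
[[-0.03, 0.24], [-0.02, 0.24], [-0.01, 0.24], [-0.01, 0.24]]
```

View pics/w32.png

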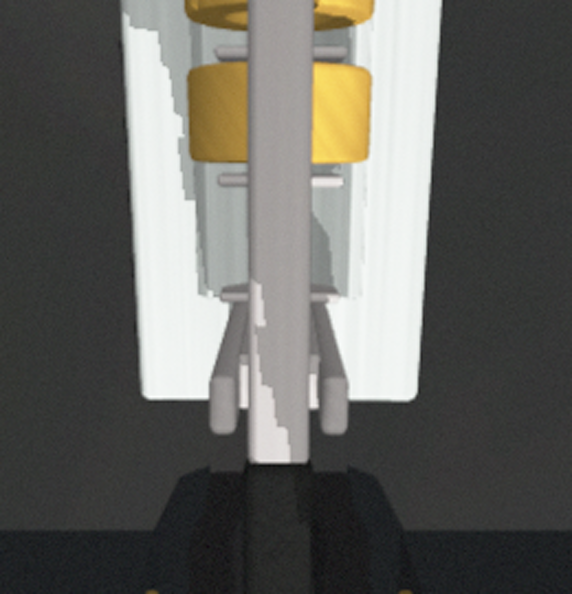

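Call:
move_arm([
  [-0.02,0,0.18,0,0,0],
  [-0.02,0,0.18,0,0,0],
  [-0.01,0,0.18,0,0,0],
  [-0.01,0,0.15,0,0,0],
  [-0.01,0,0.12,0,0,0],
  [0,0,0.06,0,0,0],
  [0,0,0,0,0,0],
])

```text
time: 58.2
eef_pos: [0.5103, -0.0078, 0.0539]
orientation: [0.656, 0.755, -0.0, -0.001]
force: [-7.5, 0.5, 7.4]
opening: 0.0137
```

Call:
move_arm([
  [0,-0.02,0.04,0,0,0],
  [0,0,0.04,0,0,0],
  [0,0,0,0,0,0],
])

```text
time: 58.5
eef_pos: [0.5105, -0.0082, 0.0515]
orientation: [0.656, 0.755, 0.0, 0.001]
force: [-7.8, 0.5, 13.7]
opening: 0.0137
```

```bash
python3 -c "
from arc import *
arc(4,0.0)
shot('wrist','w33.png',(130,20,390,290),2.2)
c=load('wrist')
for y in (440,400,360,330): print(pt(c,int(130+280/2.2),int(20+y/2.2)).round(4))
"
```

```text
[ 0.5105 -0.0082  0.0515] [-7.8  0.5 13.7] 0.013748123492300285 r 0.2333048625303564 th 0.012980114563504766 lat -0.0011158192318060853
[[-0.0, 0.02], [-0.0, 0.02], [-0.0, 0.02], [-0.0, 0.02]]
[0.5075 0.0157 0.0832]
[0.5065 0.0233 0.0829]
[0.5054 0.0309 0.0833]
[0.5046 0.0365 0.0849]
```

View pics/w33.png

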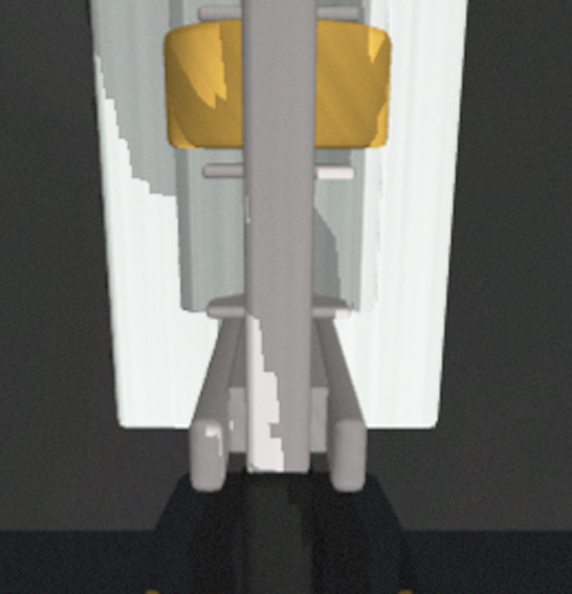

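Call:
move_arm([
  [0,0,0.04,0,0,0],
  [0,0,0,0,0,0],
])

```text
time: 58.75
eef_pos: [0.5105, -0.0083, 0.05]
orientation: [0.656, 0.755, 0.0, 0.001]
force: [-8.4, -0.8, 14.4]
opening: 0.0139
```

Call:
move_arm([
  [0,0,0,0,0,0],
  [0,0,0,0,0,0],
  [0,0,0,0,0,0],
  [0,0,0,0,0,0],
  [0,0,-0.3,0,0,0],
  [0,0,-0.6,0,0,0],
  [0,0,-0.6,0,0,0],
  [0,0,-0.6,0,0,0],
  [0,0,-0.6,0,0,0],
  [0,0,0,0,0,0],
], grip=0.5)

```text
time: 59.75
eef_pos: [0.5117, -0.008, 0.1596]
orientation: [0.656, 0.755, 0.002, 0.002]
force: [-0.1, -1.2, -0.5]
opening: 0.044
```

```bash
python3 -c "
from arc import *
shot('wrist','w34.png',(130,0,390,270),2.2); print(pose()[0],pose()[2]['force'])
c=load('wrist')
for y in range(20,470,30): print(y,pt(c,int(130+280/2.2),int(y/2.2)).round(4))
shot('scene','s13.png',(150,120,350,270),4)
"
```

```text
[ 0.51085816 -0.00782657  0.15774258] [-0.09129458  0.13731007  0.2432335 ]
20 [0.4959 0.1118 0.0832]
50 [0.497  0.1043 0.0845]
80 [0.4981 0.0964 0.0834]
110 [0.4992 0.0887 0.084 ]
140 [0.5004 0.0804 0.0842]
170 [0.5016 0.0718 0.0841]
200 [0.5027 0.0637 0.0835]
230 [0.504  0.0546 0.083 ]
260 [0.5053 0.0455 0.0838]
290 [0.5065 0.0367 0.0831]
320 [0.5078 0.0273 0.0849]
350 [0.5093 0.017  0.0829]
380 [0.5106 0.0081 0.0846]
410 [ 0.5119 -0.0017  0.0865]
440 [ 0.5133 -0.0115  0.0865]
```

View pics/w34.png

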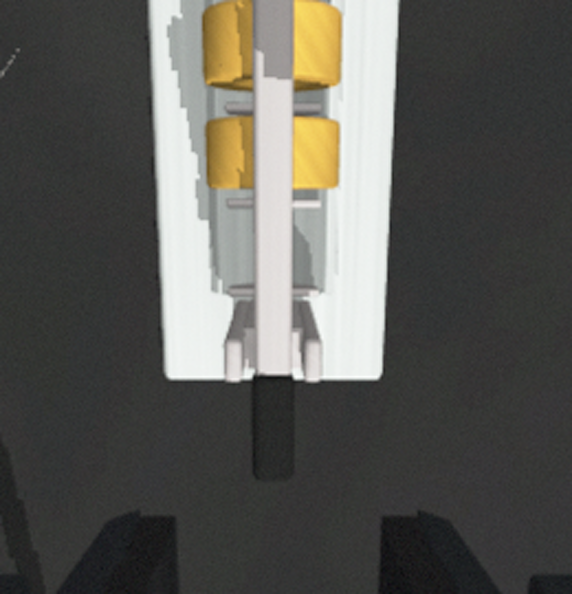

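View pics/s13.png

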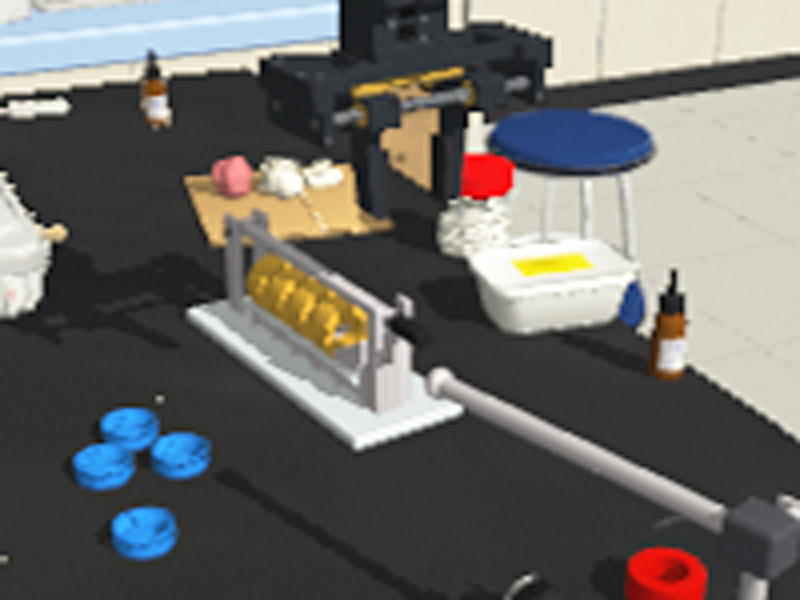

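```bash
python3 -c "
from h import *
c=shot('scene','s14.png',(195,165,295,240),7.5)
d=shot('top','t5.png',None,1.5)
"
```

```text
(no output)
```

View pics/s14.png

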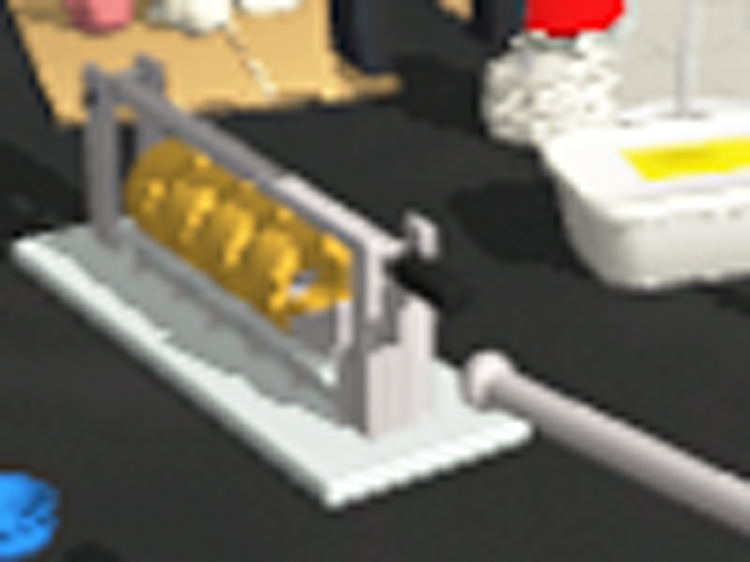

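View pics/t5.png

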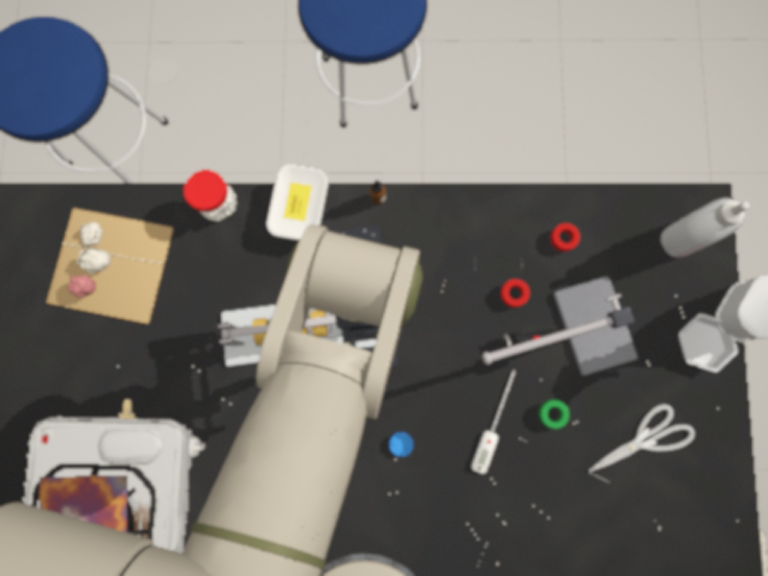

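The four collars sit in cradles 0–3 and the keeper bar is level in the fork. The rod is bare, and the torch and bottle haven't moved.

```bash
python3 -c "
from rig import env
print(env.close_job()); print(env.sense()['time'])"
```

```text
the job is handed in; nothing more can be done
None
the job is handed in; nothing more can be done
```

I swung the keeper bar back to about 2.27 rad. I then slid the four brass collars present off the rod one at a time, seated them in cradles 0–3, swung the bar down held in the gripper and handed the job in at about 60 s; no verdict was reported.

**Last checks**
- **Collars:** just before the bar was closed, all four collar tops read the same height and sat about 32 mm apart. Afterwards all four could still be seen in the rack and the rod was bare.
- **Keeper bar:** it read level to within about 0.01 rad, lay in the fork and matched its heights at the start. The gripper was clear of it.
- **Bystanders:** the torch and dropper bottle looked unmoved in the pictures.

**What disagreed**
- **Fingertips:** they lie about 15 mm behind the reported tool point, not 11 mm ahead. The first grasp of the keeper grip therefore closed on nothing, and I corrected for this afterwards.
- **Rack:** it was knocked about 20 mm toward -y during the first carry. I measured it again before placing anything.
- **Wrist camera:** it reads heights about 3.5 mm low.

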